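# Put the spring stack back on a coffee-machine plunger held in the vise

## Task

Open the vise with its crank, stand the steel piston on its foot between the jaws and crank the jaw tight onto the foot, so that both jaws grip it with the rod upright. Then thread every coil spring that is there over the rod, twisting a little if a coil snags, so that they all sit down in a stack on the foot, and last slip the end collar over the rod down onto the top spring. Leave the piston clamped, and do not knock over or shift the tamper and the honey jar.

Things in the scene. Friction and masses are not known exactly. Their poses are not given: they have to be found in the camera images.
- vise: low grey bench vise fixed to the worktop, 255 x 90 mm, 60 mm high at the crank end. Origin: on the worktop under the spot between the jaws; its +x points along the screw from the crank (at x = -145 mm) to the fixed jaw (its face at x = +27 mm), z up. The steel bed between the jaws is at z = 30 mm and 70 mm wide; both jaws' tops are at z = 48 mm.
- jaw: the vise's moving jaw, a 26 x 84 x 18 mm grey block sliding along the vise's x axis on the bed. Origin: the middle of the lower edge of its clamping face (the face toward the fixed jaw), at bed height. It moves 5 mm toward the fixed jaw for each radian that the crank turns clockwise (seen from above); the gap between the faces is 82 mm with the crank at 0 (fully open).
- fixed_face (a point): middle of the fixed jaw's clamping face, 39 mm over the worktop; axes as the vise's
- bed_spot (a point): point on top of the bed (30 mm over the worktop), 27 mm in front of the fixed jaw's face, on the vise's centre line: here the middle of the piston's foot stands when it is clamped; axes as the vise's
- crank_axis (a point): point on the crank's upright axis at the height of the knob's middle (98 mm over the worktop)
- crank_grip (a point): middle of the crank's upright black knob, a free-turning cylinder 20 mm across and 44 mm tall (from 75 to 119 mm over the worktop), which goes round the crank's axis on a circle of 42 mm radius. Turning takes about 3 N at the knob; the screw stays where it is left.
- crank (a joint): crank angle in rad, 0 fully open to at most 12; grows clockwise seen from above, which closes the vise. At 0 the arm points along the vise's -x.
- piston: loose steel plunger of a lever coffee machine, 0.4 to 0.8 kg: a round foot 54 mm across and 24 mm thick, and on it an upright rod 27 mm across and 204 mm long whose last 14 mm taper to 16 mm. It stands on its foot. Origin: centre of the foot's underside, z up the rod.
- piston_foot (a point): centre of the underside of the piston's foot; z up the rod
- piston_tip (a point): end of the piston's rod, on its axis, 228 mm over the underside of the foot; z along the rod
- spring1_mid (a point): middle of a coil spring (half-way up, on its axis; z along the axis): steel wire 5 mm thick, 46 mm across outside, at least 33 mm clear inside, 38 mm tall, about 70 g, far too stiff to give by hand, with a closed coil at either end; it stands on end on the worktop. Two to four such springs, all alike, are there.
- spring1: the same spring; origin at the centre of its underside, z along its axis. A wall cupboard hangs behind the right-hand springs (right of y = -0.23 m its door is at x = 0.695 m, from z = 0.43 m up): keep the wrist low there.
- spring2_mid (a point): middle of a coil spring (half-way up, on its axis; z along the axis): steel wire 5 mm thick, 46 mm across outside, at least 33 mm clear inside, 38 mm tall, about 70 g, far too stiff to give by hand, with a closed coil at either end; it stands on end on the worktop. Two to four such springs, all alike, are there.
- spring2: the same spring; origin at the centre of its underside, z along its axis. A wall cupboard hangs behind the right-hand springs (right of y = -0.23 m its door is at x = 0.695 m, from z = 0.43 m up): keep the wrist low there.
- spring3_mid (a point): middle of a coil spring (half-way up, on its axis; z along the axis): steel wire 5 mm thick, 46 mm across outside, at least 33 mm clear inside, 38 mm tall, about 70 g, far too stiff to give by hand, with a closed coil at either end; it stands on end on the worktop. Two to four such springs, all alike, are there.
- spring3: the same spring; origin at the centre of its underside, z along its axis. A wall cupboard hangs behind the right-hand springs (right of y = -0.23 m its door is at x = 0.695 m, from z = 0.43 m up): keep the wrist low there.
- spring4_mid (a point): middle of a coil spring (half-way up, on its axis; z along the axis): steel wire 5 mm thick, 46 mm across outside, at least 33 mm clear inside, 38 mm tall, about 70 g, far too stiff to give by hand, with a closed coil at either end; it stands on end on the worktop. Two to four such springs, all alike, are there.
- spring4: the same spring; origin at the centre of its underside, z along its axis. A wall cupboard hangs behind the right-hand springs (right of y = -0.23 m its door is at x = 0.695 m, from z = 0.43 m up): keep the wrist low there.
- collar_mid (a point): middle of the end collar (half-way up, on its axis; z along it): a plain aluminium sleeve 48 mm across, 34 mm tall, with a 33 mm bore right through, about 80 g, standing on end
- collar: the same collar; origin at the centre of its underside
- tamper: bystander: coffee tamper with black handle, 57 mm across, 82 mm tall; origin at its underside
- honey_jar: bystander: amber jar with cork lid, 55 mm across, 81 mm tall; origin at its underside

How it is judged:
On the way, in this order (a step that is already met when the one before it is completed fails the run):
1. the piston stands on the bed, upright, gripped between both jaws (contact force between jaw and piston above 8 N and x of piston_foot in the frame of bed_spot above -0.006 m and horizontal distance between piston_foot and bed_spot below 0.03 m and z of piston_foot in the frame of bed_spot below 0.004 m and angle between piston_foot's own z axis and vertical below 0.06 rad), for 0.3 s.
2. every spring present sits on the rod (horizontal distance between each of spring1_mid, spring2_mid, spring3_mid, spring4_mid and piston_foot below 0.01 m and z of spring1_mid in the frame of piston_foot between 0.036 and 0.161 m and angle between the z axis of each of spring1_mid, spring2_mid, spring3_mid, spring4_mid and the z axis of piston_foot, either way round below 0.15 rad and linear speed of each of spring1, spring2, spring3, spring4 below 0.02 m/s and z of spring2_mid in the frame of piston_foot between 0.036 and 0.161 m and z of spring3_mid in the frame of piston_foot between 0.036 and 0.161 m and z of spring4_mid in the frame of piston_foot between 0.036 and 0.161 m), for 0.2 s.
3. the collar is on the rod above the springs (horizontal distance between collar_mid and piston_foot below 0.01 m and z of collar_mid in the frame of piston_foot between 0.09 and 0.197 m and angle between the z axis of collar_mid and the z axis of piston_foot, either way round below 0.15 rad and linear speed of collar below 0.02 m/s), for 0.2 s.
At the end, for the whole second after the job is handed in: Piston upright (0.06 rad) on the bed, against the fixed jaw (6 mm), the moving jaw pressing it with over 8 N; every spring present and, on top of them, the collar round the rod (within 10 mm and 0.15 rad of its axis), slid down (collar centre at most 197 mm over the foot's underside), at rest (all of step 1 and all of step 2 and all of step 3); the robot touches nothing.
It fails at once if the tamper or the honey jar is knocked over or shifted by more than 4 cm (distance of any of tamper, honey_jar from where it was at the start of the episode above 0.04 m or angle between any of tamper, honey_jar's own z axis and vertical above 0.5 rad).
Of spring1, spring2, spring3, spring4 only 2 to 4 are there at a start; the rules pass over those that are not, and their reading is None.
At some moment in a run one of spring1, spring2, spring3, spring4, collar may be knocked a few centimetres aside while the robot is not near it.
It also fails if it takes over 210 s, if anything falls off the work surface, if the arm or the gripper's body presses on something with over 40 N, if the wrist force passes 120 N, or if a joint passes its speed limit or range.

## Robot

A 6-joint arm with a two-finger parallel gripper is mounted at the origin on a cart in front of the work surface, level with it; the furniture and walls round the work are solid. World frame = base frame: x ahead of the robot, y to its left, z up, the work surface at z = 0. Lengths are in m, angles in rad, forces in N, time in s.
With the tool pointing down it reaches from about 0.3 to 0.875 m from the base axis. Payload 6.4 kg.
Tool frame: the origin (TCP) lies midway between the tips of the shut fingers; the grasp point (between the pads) lies 19 mm behind it; z points along the fingers, y is the line along which they close (so a half turn about z gives the same grasp; the last joint's range is limited). The gripper opens to 88 mm and grips with 3 to 60 N. Pads are 18 mm wide; open, the fingers measure 123 mm over their backs; the gripper's body (75 mm by 187 mm) begins 45 mm behind the grasp point.
Start: joints at [-1.524, 0.181, 1.607, -0, 1.354, -0.206], TCP at [0.144, -0.557, 0.239] pointing down, gripper open.
Joint ranges: [-2.99, 2.99], [-0.89, 2.07], [0.3, 2.58], [-1.14, 4.28], [0, 2.63], [-3.12, 3.12]. Speed limits (rad/s): [2.57, 2.57, 3.01, 3.14, 3.14, 3.14].

## Interface

Orientations are given as a unit quaternion [x, y, z, w].
In Python, from bench import robot gives the robot as it stands. The module is installed in compiled form; this text tells all that it offers.
- The arm moves only by the shell command python3 -m inch 'ROWS' [FORCE]. ROWS is JSON, a list that holds one entry, the list of rows, each a list of 7 numbers: the turn, a rotation vector about the tool's x, y, z in degrees, then the shift along the tool's x, y, z in mm, then the gripper's target within -1 to 1 (fully open at 1, half-way at 0, shut at -1). In form: [[[wx, wy, wz, x, y, z, grip], ...]]. A call has 1 to 8 rows; each row shifts and turns the commanded pose from where the row before left it, along the tool's axes as they then stand; what a row does not reach is not made up. A row lasts 1/8 s, in which the tool goes at most 62.5 mm and 10.7 degrees, less where a joint would pass 70% of its speed; a pose out of reach is approached as far as the arm can. A call with a gripper value outside its range is refused whole. The fingers move at their own pace and stop on an object; FORCE is the grip in N (left out, the last holds). Time passes only in rows, so rows that do not move let the fingers close. It gives the time, the measured TCP pose, the force, the opening and the grip force at its end, in the units of the state.
- robot.get_state(): the state, without advancing time (a new reading comes with each control period).
- robot.snapshot(name): name is "scene" or "side" or "wrist"; returns the picture (420x560x3 uint8, red, green, blue); there is no depth.
- robot.get_calibration(name): a dict with "camera_matrix" (3x3 intrinsics, pixels), "D" ([k1, k2, p1, p2, k3] as OpenCV has them; the pictures are not rectified), "position" and "orientation" of the camera in the world. Camera axes: x right, y down, z forward; pixel columns grow to the right and rows downward; lengths in m; the calibration is good to about 2 mm. A picture is of the moment at which its call begins: read the wrist's pose just before it. get_calibration takes no time and is no camera call; for the wrist camera it gives the pose at the moment of the call.
- robot.hand_in(): hands the job in; it is judged then, once.
The state is a dict: "t": time; "joint_positions": joint angles; "joint_vel": joint speeds; "tau": joint torques, N m; "tcp_pos": TCP position; "tcp_rot": TCP orientation; "contact_force": force on the tool from outside, world axes, zero at the start; "wrist_torque": the same for the moment, N m; "opening": opening from 0.0 (shut) to 1.0 (fully open); "grip_force": force on a finger pad.
Only numpy, scipy, OpenCV 4.12 (cv2) and the standard library are available. Lean on these libraries where they do the work, as an engineer would, in place of code of your own. Each camera call takes 0.05 s, during which the arm holds its last target. There are 200 camera calls.

## Working session

There is one attempt and no reset: what is moved stays moved. The work goes in short steps, Python scripts to look and compute and a shell command to move; the robot and the scene stay as the last step left them, time stands still between calls to the robot, and variables do not carry over. Pictures are saved under pics/ and viewed, at most 14 in all, crops included, and the job is handed in when it is done.

```bash
mkdir -p pics
cat > h.py <<'E'
import numpy as np, cv2, json
from bench import robot
from scipy.spatial.transform import Rotation as R
def snap(n,f=None):
    c=robot.get_calibration(n); im=robot.snapshot(n)[:,:,::-1].copy()
    if f: cv2.imwrite('pics/'+f+'.png',im)
    return im,c
def ray(c,uv):
    K=np.array(c['camera_matrix'],float);D=np.array(c['D'],float)
    p=cv2.undistortPoints(np.array([[uv]],float),K,D)[0,0]
    d=R.from_quat(c['orientation']).apply([p[0],p[1],1]); return np.array(c['position']),d/np.linalg.norm(d)
def onz(c,uv,z):
    o,d=ray(c,uv); return o+d*(z-o[2])/d[2]
def proj(c,P):
    Rm=R.from_quat(c['orientation']).inv(); t=-Rm.apply(c['position'])
    return cv2.projectPoints(np.array(P,float).reshape(-1,3),Rm.as_rotvec(),t,np.array(c['camera_matrix'],float),np.array(c['D'],float))[0][:,0]
def st():
    s=robot.get_state(); print('t',round(s['t'],2),'p',np.round(s['tcp_pos'],4),'Rot\n',np.round(R.from_quat(s['tcp_rot']).as_matrix(),3),'F',np.round(s['contact_force'],1),'op',round(s['opening'],3),'g',s['grip_force'],'q',np.round(s['joint_positions'],2)); return s
def to(P,yaw=None,z=None):
    # shift in tool axes (mm) to bring TCP to world P, after turning
    s=robot.get_state(); M=R.from_quat(s['tcp_rot'])
    print('tool shift mm',np.round(M.inv().apply(np.array(P)-s['tcp_pos'])*1000,1))
E
python3 - <<'E'
from h import *
st()
for n in('scene','side','wrist'):
    im,c=snap(n,n+'0'); print(n,c['position'],np.round(R.from_quat(c['orientation']).as_matrix(),3).tolist(),c['camera_matrix'],c['D'])
E
```

```text
t 0.0 p [ 0.1438 -0.5562  0.2378] Rot
 [[ 0.968  0.25  -0.   ]
 [ 0.25  -0.968  0.002]
 [ 0.    -0.002 -1.   ]] F [-0.   0.3 -0.3] op 0.999 g 0.0 q [-1.52  0.18  1.61 -0.    1.35 -0.21]
scene [-0.31619162  1.15076722  0.77147578] [[-0.787, -0.246, 0.566], [-0.617, 0.323, -0.718], [-0.006, -0.914, -0.406]] [[463.5999964    0.         284.22489107]
 [  0.         463.5999964  203.58756978]
 [  0.           0.           1.        ]] [-0.03941263  0.          0.          0.          0.        ]
side [-3.50191930e-04 -1.64748353e+00  9.93326815e-01] [[0.956, -0.114, 0.269], [-0.292, -0.403, 0.867], [0.01, -0.908, -0.419]] [[539.75571526   0.         282.99938748]
 [  0.         539.75571526 201.01198388]
 [  0.           0.           1.        ]] [-0.068957  0.        0.        0.        0.      ]
wrist [ 0.21643277 -0.53876223  0.38348161] [[0.249, -0.926, -0.285], [-0.968, -0.239, -0.072], [-0.001, 0.294, -0.956]] [[364.40381067   0.         282.15566228]
 [  0.         364.40381067 202.57450298]
 [  0.           0.           1.        ]] [0.01541532 0.         0.         0.         0.        ]
```

View pics/scene0.png

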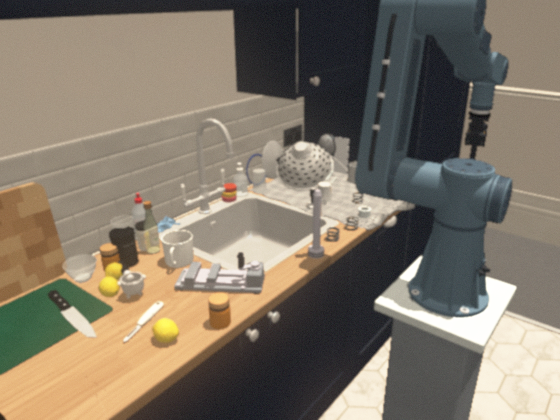

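View pics/side0.png

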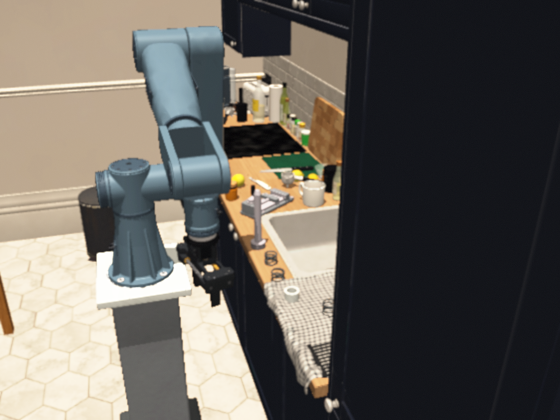

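Scene: vise near (222,275) with the black crank knob near (240,262), piston standing at (317,225), springs at (333,235), (352,224) and (358,197), collar (364,211). Side: springs (271,258), (277,273) and (328,307), collar (291,293). I'll zoom in on both.

Run:
```python
import cv2,numpy as np
a=cv2.imread('pics/scene0.png')[160:310,165:415]; b=cv2.imread('pics/side0.png')[175:345,215:360]
cv2.imwrite('pics/c0.png',cv2.resize(a,None,fx=3.2,fy=3.2,interpolation=cv2.INTER_CUBIC))
cv2.imwrite('pics/c1.png',cv2.resize(b,None,fx=3.5,fy=3.5,interpolation=cv2.INTER_CUBIC))
```

```text
(no output)
```

View pics/c0.png

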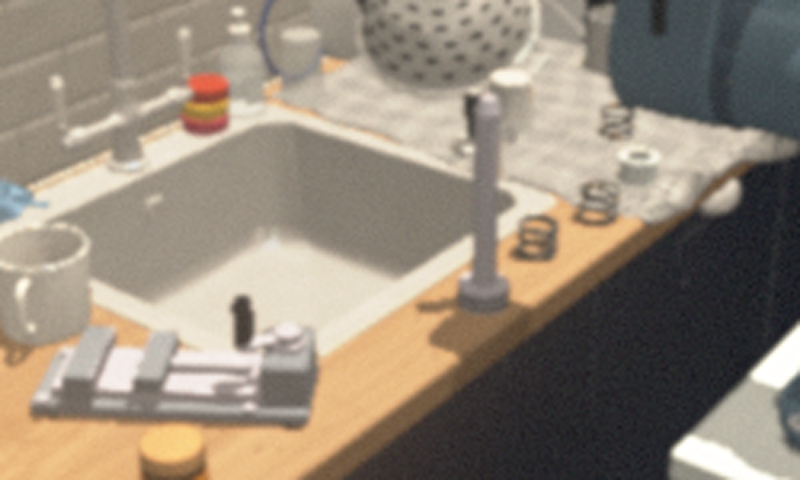

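View pics/c1.png

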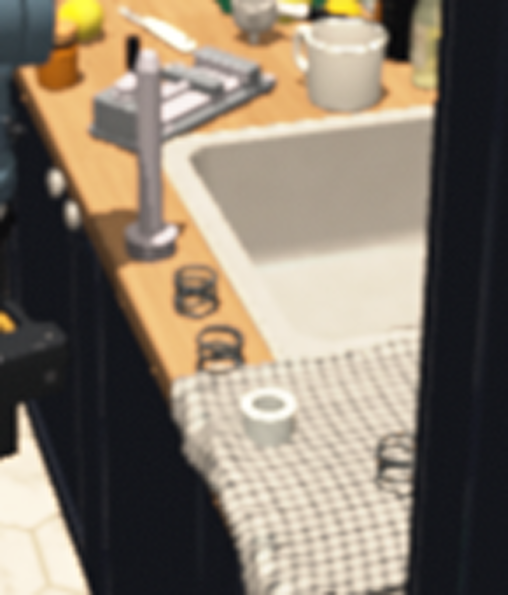

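Run:
```python
from h import *
cs=robot.get_calibration('scene'); cd=robot.get_calibration('side')
A=lambda u,v:(165+u/3.2,160+v/3.2); B=lambda u,v:(215+u/3.5,175+v/3.5)
for n,a,b,z in [('sA',(538,238),(196,291),.019),('sB',(598,203),(219,350),.019),('sC',(617,120),(396,464),.019),('col',(638,165),(268,416),.017),('foot',(485,292),(151,240),.012),('tip',(488,98),(149,57),.228),('knob',(243,318),(133,52),.098),('jawtop',(157,345),(200,78),.048),('fixtop',(90,345),(228,63),.048),('tamper',(466,125),None,.04),('honeytop',(172,440),(57,55),.08)]:
    print(n,onz(cs,A(*a),z)[:2].round(3), onz(cd,B(*b),z)[:2].round(3) if b else '')
```

```text
sA [ 0.435 -0.075] [ 0.446 -0.077]
sB [ 0.427 -0.189] [ 0.437 -0.188]
sC [ 0.53  -0.412] [ 0.532 -0.405]
col [ 0.443 -0.311] [ 0.449 -0.302]
foot [0.421 0.047] [0.432 0.049]
tip [0.421 0.05 ] [0.429 0.039]
knob [0.481 0.339] [0.488 0.345]
jawtop [0.57  0.363] [0.574 0.358]
fixtop [0.619 0.401] [0.62  0.391]
tamper [ 0.648 -0.241] 
honeytop [0.418 0.49 ] [0.408 0.401]
```

```bash
python3 -m inch '[[[0,0,0,50,-30,-18,1],[0,0,0,50,-30,-18,1],[0,0,0,50,-30,-18,1],[0,0,0,50,-30,-18,1],[0,0,0,50,-30,-18,1],[0,0,0,50,-30,-18,1],[0,0,0,50,-30,-18,1],[0,0,0,50,-30,-18,1]]]'
python3 - <<'E'
from h import *
st(); im,c=snap('wrist','w1')
np.savez('w1',p=c['position'],o=c['orientation'])
E
```

```text
t: 1.15
tcp_pos: [0.4721, -0.2227, 0.3832]
tcp_rot: [0.992, 0.126, 0.0, 0.0]
contact_force: [-0.4, -0.1, 0.4]
opening: 1.001
grip_force: 0.0
t 1.15 p [ 0.4721 -0.2227  0.3832] Rot
 [[ 0.968  0.25   0.   ]
 [ 0.25  -0.968 -0.   ]
 [ 0.     0.    -1.   ]] F [-0.4 -0.1  0.4] op 1.001 g 0.0 q [-0.67 -0.02  1.54 -0.    1.63  0.65]
```

View pics/w1.png

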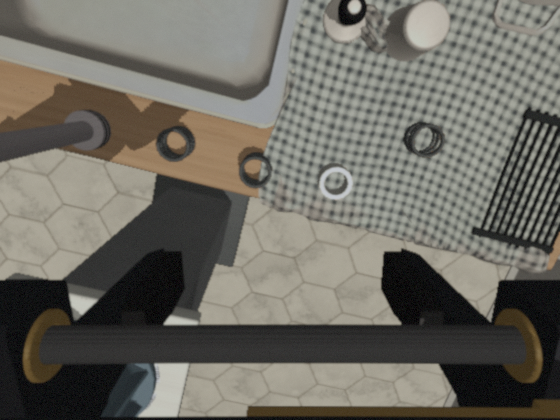

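Overhead: foot (86,130), springs (176,143), (256,170) and (424,139), white collar (336,183), tamper top (350,12). Three springs are visible. Next I go to the vise.

```bash
python3 -m inch '[[[0,0,0,12,-60,0,1],[0,0,0,12,-60,0,1],[0,0,0,12,-60,0,1],[0,0,0,12,-60,0,1],[0,0,0,12,-60,0,1],[0,0,0,12,-60,0,1],[0,0,0,12,-60,0,1],[0,0,0,12,-60,0,1]]]'
python3 - <<'E'
from h import *
c=robot.get_calibration('wrist'); w=np.load('w1.npz'); c['position']=w['p'];c['orientation']=w['o']
for n,p,z in[('foot',(86,130),.024),('sA',(176,143),.019),('sB',(256,170),.019),('sC',(424,139),.019),('col',(336,183),.017)]: print(n,onz(c,p,z).round(4))
st(); im,c=snap('wrist','w2'); np.savez('w2',p=c['position'],o=c['orientation'])
E
```

```text
t: 2.2
tcp_pos: [0.4435, 0.2662, 0.3826]
tcp_rot: [0.992, 0.126, 0.0, 0.0]
contact_force: [1.6, 0.6, 0.6]
opening: 0.996
grip_force: 0.0
foot [0.4278 0.0399 0.024 ]
sA [ 0.44   -0.0797  0.019 ]
sB [ 0.4305 -0.1961  0.019 ]
sC [ 0.531  -0.4117  0.019 ]
col [ 0.4403 -0.3125  0.017 ]
t 2.2 p [0.4435 0.2662 0.3826] Rot
 [[ 0.968  0.25   0.   ]
 [ 0.25  -0.968 -0.   ]
 [ 0.     0.    -1.   ]] F [1.6 0.6 0.6] op 0.996 g 0.0 q [ 0.31 -0.03  1.55 -0.    1.63  1.63]
```

View pics/w2.png

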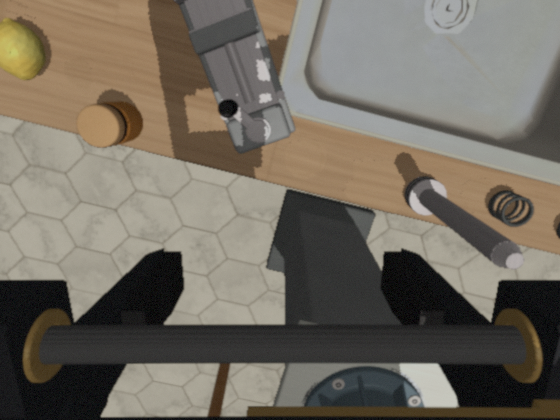

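Knob top (228,107), crank hub (256,128), honey lid (102,125); the fixed jaw is cut off, so I shift forward.

```bash
python3 -m inch '[[[0,0,0,45,-15,0,1],[0,0,0,45,-15,0,1],[0,0,0,40,-15,0,1],[0,0,0,0,0,0,1]]]'
python3 - <<'E'
from h import *
st(); im,c=snap('wrist','w3'); np.savez('w3',p=c['position'],o=c['orientation'])
E
```

```text
t: 2.75
tcp_pos: [0.5598, 0.341, 0.3795]
tcp_rot: [0.992, 0.126, -0.002, 0.0]
contact_force: [-0.6, 0.2, 0.1]
opening: 1.001
grip_force: 0.0
t 2.75 p [0.5598 0.341  0.3795] Rot
 [[ 0.968  0.25  -0.004]
 [ 0.25  -0.968 -0.001]
 [-0.004  0.    -1.   ]] F [-0.6  0.2  0.1] op 1.001 g 0.0 q [0.37 0.29 1.19 0.   1.66 1.68]
```

View pics/w3.png

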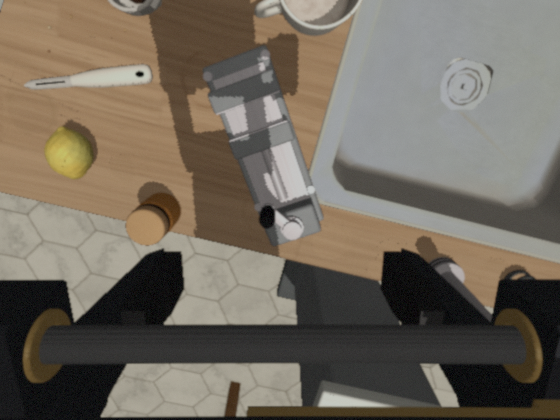

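Run:
```python
import cv2
a=cv2.imread('pics/w3.png')[35:255,190:340]
cv2.imwrite('pics/c3.png',cv2.resize(a,None,fx=2.7,fy=2.7,interpolation=cv2.INTER_CUBIC))
```

```text
(no output)
```

View pics/c3.png

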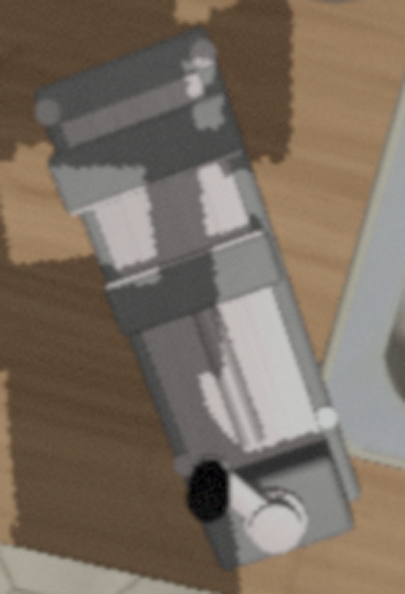

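```bash
cat > m.py <<'E'
from h import *
c=robot.get_calibration('wrist'); w=np.load('w3.npz'); c['position']=w['p'];c['orientation']=w['o']
print(c['position'])
for n,p,z in[('fixL',(72,212),.048),('fixR',(245,157),.048),('movL',(106,287),.048),('movR',(262,233),.048),('jawbackL',(125,332),.048),('jawbackR',(281,287),.048),('knob',(208,490),.098),('hub',(277,525),.07),('endL',(36,95),.01),('endR',(200,30),.01),('crL',(228,570),.06),('crR',(354,525),.06)]:
    print(n,onz(c,(190+p[0]/2.7,35+p[1]/2.7),z).round(4))
E
python3 m.py
```

```text
[0.63298124 0.35890477 0.52476682]
fixL [0.583  0.4316 0.048 ]
fixR [0.6274 0.3589 0.048 ]
movL [0.5526 0.4088 0.048 ]
movR [0.596  0.3425 0.048 ]
jawbackL [0.5335 0.3953 0.048 ]
jawbackR [0.5737 0.3272 0.048 ]
knob [0.4818 0.3389 0.098 ]
hub [0.4625 0.3001 0.07  ]
endL [0.6293 0.4654 0.01  ]
endR [0.6781 0.3944 0.01  ]
crL [0.4285 0.3168 0.06  ]
crR [0.4685 0.2611 0.06  ]
```

```bash
python3 -m inch '[[[0,0,0,-19,-4.2,50,0],[0,0,0,-19,-4.2,50,0],[0,0,0,-19,-4.2,50,0],[0,0,0,-19,-4.2,50,0],[0,0,0,0,0,0,0]]]'
python3 - <<'E'
from h import *
st(); to((.4815,.338,.080))
c=robot.get_calibration('wrist')
for f,p in(('w2',(102,125)),('w3',(147,224))):
    w=np.load(f+'.npz'); c['position']=w['p'];c['orientation']=w['o']; print('honey',onz(c,p,.081))
print('tamper')
w=np.load('w1.npz'); c['position']=w['p'];c['orientation']=w['o']; print(onz(c,(352,11),.08))
E
```

```text
t: 3.42
tcp_pos: [0.4764, 0.336, 0.1794]
tcp_rot: [0.992, 0.126, -0.004, 0.001]
contact_force: [-0.1, -0.0, 0.2]
opening: 0.505
grip_force: 0.0
t 3.42 p [0.4764 0.336  0.1794] Rot
 [[ 0.968  0.251 -0.008]
 [ 0.251 -0.968 -0.003]
 [-0.009  0.001 -1.   ]] F [-0.1 -0.   0.2] op 0.505 g 0.0 q [ 0.41  0.26  1.63 -0.    1.25  1.73]
tool shift mm [ 6.3 -0.8 99.3]
honey [0.42333677 0.48292491 0.081     ]
honey [0.42694835 0.4863253  0.081     ]
tamper
[ 0.64461576 -0.25912043  0.08      ]
```

```bash
python3 -m inch '[[[0,0,0,3,0,40,0],[0,0,0,3,0,40,0],[0,0,0,0,0,19,0],[0,0,0,0,0,0,0],[0,0,0,0,0,0,-1],[0,0,0,0,0,0,-1],[0,0,0,0,0,0,-1],[0,0,0,0,0,0,-1]]]' 25
python3 - <<'E'
from h import *
st()
E
```

```text
t: 4.42
tcp_pos: [0.4875, 0.3403, 0.0853]
tcp_rot: [0.992, 0.126, 0.001, -0.001]
contact_force: [-1.2, 2.9, 6.6]
opening: 0.217
grip_force: 25.0
t 4.42 p [0.4875 0.3403 0.0853] Rot
 [[ 0.968  0.25   0.002]
 [ 0.25  -0.968  0.002]
 [ 0.003 -0.001 -1.   ]] F [-1.2  2.9  6.6] op 0.217 g 24.99710745178163 q [0.41 0.4  1.67 0.   1.07 1.73]
```

```bash
cat > circ.py <<'E'
import numpy as np,sys
p0,d,n=float(sys.argv[1]),float(sys.argv[2]),int(sys.argv[3])
a=np.radians(p0+d*np.arange(n+1)); P=np.round(42*np.c_[np.cos(a),-np.sin(a)],1)
print(np.round(np.diff(P,axis=0),1).tolist())
E
python3 circ.py 49.1 22.5 20
```

```text
[[-14.2, -8.2], [-16.3, -2.0], [-15.8, 4.3], [-12.9, 10.1], [-8.2, 14.2], [-2.0, 16.3], [4.3, 15.8], [10.1, 12.9], [14.2, 8.2], [16.3, 2.0], [15.8, -4.3], [12.9, -10.1], [8.2, -14.2], [2.0, -16.3], [-4.3, -15.8], [-10.1, -12.9], [-14.2, -8.2], [-16.3, -2.0], [-15.8, 4.3], [-12.9, 10.1]]
```

```bash
python3 -m inch '[[[0,0,0,-18.2,-8.2,0,-1],[0,0,0,-17.3,-2,0,-1],[0,0,0,-15.8,4.3,0,-1],[0,0,0,-12.9,10.1,0,-1]]]'
python3 - <<'E'
from h import *
s=st(); H=np.array([.4625,.3]); d=s['tcp_pos'][:2]-H; print(np.linalg.norm(d),np.degrees(np.arctan2(d[1],d[0])))
E
```

```text
t: 4.92
tcp_pos: [0.4277, 0.3199, 0.0854]
tcp_rot: [0.992, 0.127, 0.003, -0.0]
contact_force: [12.7, -1.1, -1.7]
opening: 0.22
grip_force: 25.0
t 4.92 p [0.4277 0.3199 0.0854] Rot
 [[ 0.968  0.251  0.006]
 [ 0.251 -0.968  0.002]
 [ 0.007 -0.    -1.   ]] F [12.7 -1.1 -1.7] op 0.22 g 24.99749567359686 q [ 0.42  0.28  1.83 -0.    1.02  1.74]
0.04011641162737586 150.21884836520758
```

```bash
python3 -m inch '[[[0,0,0,-8.2,14.2,0,-1],[0,0,0,-2,16.3,0,-1],[0,0,0,4.3,15.8,0,-1],[0,0,0,10.1,12.9,0,-1],[0,0,0,14.2,8.2,0,-1],[0,0,0,16.3,2,0,-1],[0,0,0,15.8,-4.3,0,-1],[0,0,0,12.9,-10.1,0,-1]]]'; python3 -c "
from h import *
s=st(); H=np.array([.4625,.3]); d=s['tcp_pos'][:2]-H; print(np.linalg.norm(d),np.degrees(np.arctan2(d[1],d[0])))"
python3 -m inch '[[[0,0,0,8.2,-14.2,0,-1],[0,0,0,2,-16.3,0,-1],[0,0,0,-4.3,-15.8,0,-1],[0,0,0,-10.1,-12.9,0,-1],[0,0,0,-14.2,-8.2,0,-1],[0,0,0,-16.3,-2,0,-1],[0,0,0,-15.8,4.3,0,-1],[0,0,0,-12.9,10.1,0,-1]]]'; python3 -c "
from h import *
s=st(); H=np.array([.4625,.3]); d=s['tcp_pos'][:2]-H; print(np.linalg.norm(d),np.degrees(np.arctan2(d[1],d[0])))"
```

```text
t: 5.92
tcp_pos: [0.5023, 0.2812, 0.0852]
tcp_rot: [0.992, 0.126, 0.001, 0.001]
contact_force: [-2.3, -3.7, 9.2]
opening: 0.219
grip_force: 25.0
t 5.92 p [0.5023 0.2812 0.0852] Rot
 [[ 0.968  0.25   0.002]
 [ 0.25  -0.968 -0.001]
 [ 0.002  0.002 -1.   ]] F [-2.3 -3.7  9.2] op 0.219 g 25.000278130173683 q [ 0.31  0.36  1.72 -0.    1.06  1.62]
0.04401099983628671 -25.246960087399426
t: 6.92
tcp_pos: [0.4277, 0.3199, 0.0854]
tcp_rot: [0.992, 0.127, 0.003, -0.0]
contact_force: [12.3, -0.7, -1.7]
opening: 0.221
grip_force: 25.0
t 6.92 p [0.4277 0.3199 0.0854] Rot
 [[ 0.968  0.251  0.006]
 [ 0.251 -0.968  0.002]
 [ 0.007 -0.    -1.   ]] F [12.3 -0.7 -1.7] op 0.221 g 24.997482346370816 q [ 0.42  0.28  1.83 -0.    1.02  1.74]
0.04010083957809532 150.19563851902697
```

```bash
python3 -m inch '[[[0,0,0,0,0,0,0],[0,0,0,0,0,0,0],[0,0,0,0,0,-50,0.3],[0,0,0,0,0,-60,0.3],[0,0,0,0,0,-60,0.3],[0,0,0,0,40,-40,0.3],[0,0,0,0,40,0,0.3],[0,0,0,0,0,0,0.3]]]'
python3 - <<'E'
from h import *
s=st(); to((.428,.042,.3))
c=robot.get_calibration('wrist')
w=np.load('w2.npz'); c['position']=w['p'];c['orientation']=w['o']; print(onz(c,(427,198),.024),onz(c,(511,254),.228))
im,c=snap('wrist','w4')
E
```

```text
t: 7.92
tcp_pos: [0.4463, 0.2401, 0.2941]
tcp_rot: [0.992, 0.125, 0.0, 0.0]
contact_force: [0.2, -0.2, -0.9]
opening: 0.654
grip_force: 0.0
t 7.92 p [0.4463 0.2401 0.2941] Rot
 [[ 0.969  0.247  0.   ]
 [ 0.247 -0.969 -0.   ]
 [ 0.     0.    -1.   ]] F [ 0.2 -0.2 -0.9] op 0.654 g 0.0 q [ 0.26 -0.02  1.71 -0.    1.45  1.58]
tool shift mm [-66.7 187.4  -5.9]
[0.42455706 0.04485065 0.024     ] [0.43110763 0.05028855 0.228     ]
```

View pics/w4.png

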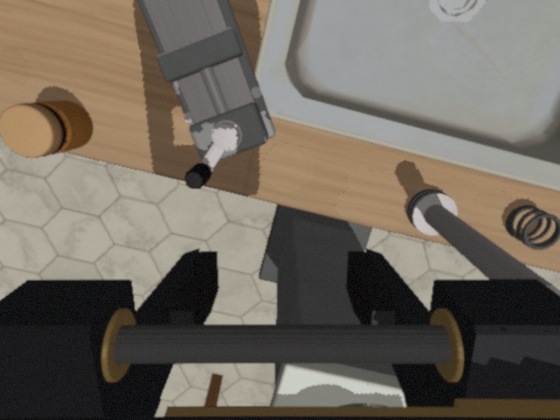

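```bash
python3 -m inch '[[[0,0,0,-17,46,0,0.6],[0,0,0,-17,46,0,0.6],[0,0,0,-17,46,0,0.6],[0,0,0,-16,47,0,0.6],[0,0,0,0,0,0,0.6]]]'
python3 - <<'E'
from h import *
s=st(); im,c=snap('wrist','w5'); np.savez('w5',p=c['position'],o=c['orientation'])
E
```

```text
t: 8.6
tcp_pos: [0.4267, 0.0443, 0.2932]
tcp_rot: [0.992, 0.124, -0.001, -0.0]
contact_force: [-0.7, 0.7, -0.4]
opening: 0.803
grip_force: 0.0
t 8.6 p [0.4267 0.0443 0.2932] Rot
 [[ 0.969  0.246 -0.001]
 [ 0.246 -0.969  0.   ]
 [-0.001 -0.    -1.   ]] F [-0.7  0.7 -0.4] op 0.803 g 0.0 q [-0.17 -0.21  1.88 -0.    1.47  1.15]
```

View pics/w5.png

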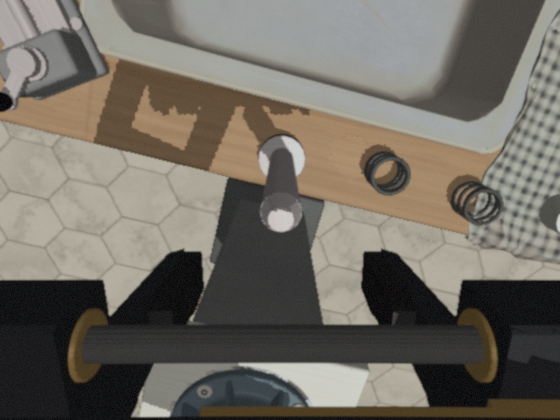

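Tip end at (281,216), foot at (281,156), rod centred between the fingers.

Run:
```python
from h import *
c=robot.get_calibration('wrist')
print(onz(c,(281,217),.228),onz(c,(282,156),.024)); 
for n,p,z in[('sA',(388,173),.019),('sB',(477,203),.019)]: print(n,onz(c,p,z).round(4))
to(tuple(.5*(onz(c,(281,217),.228)+onz(c,(282,156),.024))[:2])+(.172,))
```

```text
[0.42745598 0.04551979 0.228     ] [0.42959417 0.04565574 0.024     ]
sA [ 0.44   -0.0801  0.019 ]
sB [ 0.4313 -0.1954  0.019 ]
tool shift mm [  1.7   0.6 121.2]
```

```bash
python3 -m inch '[[[0,0,0,1.5,0,40,0.6],[0,0,0,0,0,41,0.6],[0,0,0,0,0,40,0.6],[0,0,0,0,0,0,0.6],[0,0,0,0,0,0,-1],[0,0,0,0,0,0,-1],[0,0,0,0,0,0,-1],[0,0,0,0,0,0,-1]]]' 50
python3 - <<'E'
from h import *
s=st()
# vise frame
u=np.array([.832,.555]);O=np.array([.5828,.3803]);p=.4295,.0456
print(O-p)
to((.5828-.006*0,.3803,.3))
E
```

```text
t: 9.65
tcp_pos: [0.4288, 0.0461, 0.1734]
tcp_rot: [0.992, 0.126, 0.001, 0.0]
contact_force: [-0.0, 0.2, -0.9]
opening: 0.368
grip_force: 0.0
t 9.65 p [0.4288 0.0461 0.1734] Rot
 [[ 0.968  0.25   0.001]
 [ 0.25  -0.968 -0.   ]
 [ 0.001  0.    -1.   ]] F [-0.   0.2 -0.9] op 0.368 g 0.0 q [-0.17 -0.08  2.02  0.    1.2   1.15]
[0.1533 0.3347]
tool shift mm [ 232.8 -285.  -126.5]
```

```bash
python3 -m inch '[[[0,0,0,0,0,0,-1],[0,0,0,0,0,0,-1],[0,0,0,0,0,0,-1],[0,0,0,0,0,-25,-1],[0,0,0,0,0,-35,-1],[0,0,0,0,0,-35,-1],[0,0,0,0,0,-25,-1],[0,0,0,0,0,0,-1]]]'
python3 - <<'E'
from h import *
s=st(); im,c=snap('wrist','w6')
E
```

```text
t: 10.65
tcp_pos: [0.4289, 0.0462, 0.2933]
tcp_rot: [0.992, 0.126, 0.001, 0.0]
contact_force: [-0.1, -0.3, -5.5]
opening: 0.294
grip_force: 49.9
t 10.65 p [0.4289 0.0462 0.2933] Rot
 [[ 0.968  0.25   0.002]
 [ 0.25  -0.968 -0.   ]
 [ 0.002  0.001 -1.   ]] F [-0.1 -0.3 -5.5] op 0.294 g 49.93810518513783 q [-0.17 -0.2   1.88  0.    1.47  1.15]
```

View pics/w6.png

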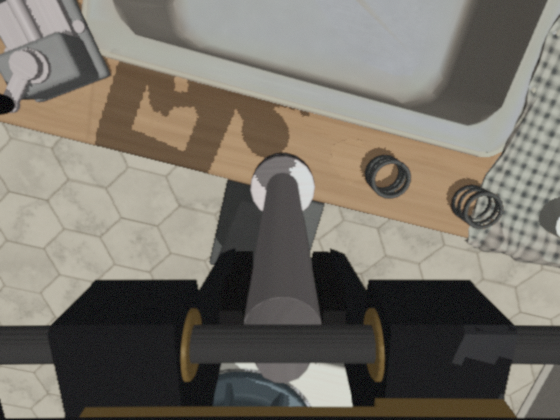

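```bash
python3 -m inch '[[[0,0,0,20,-25,0,-1],[0,0,0,30,-38,0,-1],[0,0,0,30,-38,0,-1],[0,0,0,30,-38,0,-1],[0,0,0,30,-38,0,-1],[0,0,0,30,-38,0,-1],[0,0,0,30,-38,0,-1],[0,0,0,26,-29.5,0,-1]]]';python3 -m inch '[[[0,0,0,0,0,0,-1],[0,0,0,0,0,0,-1]]]'
python3 - <<'E'
from h import *
s=st(); to((.577,.3764,.205)); im,c=snap('wrist','w7');np.savez('w7',p=c['position'],o=c['orientation'])
im2,c2=snap('scene','s7')
a=im[0:330,130:450]; b=im2[190:310,160:290]
cv2.imwrite('pics/c7.png',np.hstack([cv2.resize(a,(400,412)),cv2.resize(b,(400,412),interpolation=cv2.INTER_CUBIC)]))
E
```

```text
t: 11.7
tcp_pos: [0.5757, 0.3777, 0.2886]
tcp_rot: [0.992, 0.126, -0.003, 0.001]
contact_force: [1.1, 0.5, -5.4]
opening: 0.295
grip_force: 50.0
t: 11.95
tcp_pos: [0.5754, 0.3756, 0.2896]
tcp_rot: [0.992, 0.126, -0.002, 0.001]
contact_force: [-1.4, 0.2, -4.9]
opening: 0.292
grip_force: 50.1
t 11.95 p [0.5754 0.3756 0.2896] Rot
 [[ 0.968  0.25  -0.005]
 [ 0.25  -0.968 -0.002]
 [-0.005  0.001 -1.   ]] F [-1.4  0.2 -4.9] op 0.292 g 50.06124389881734 q [ 0.41  0.4   1.23 -0.    1.52  1.72]
tool shift mm [ 2.2 -0.5 84.6]
```

View pics/c7.png

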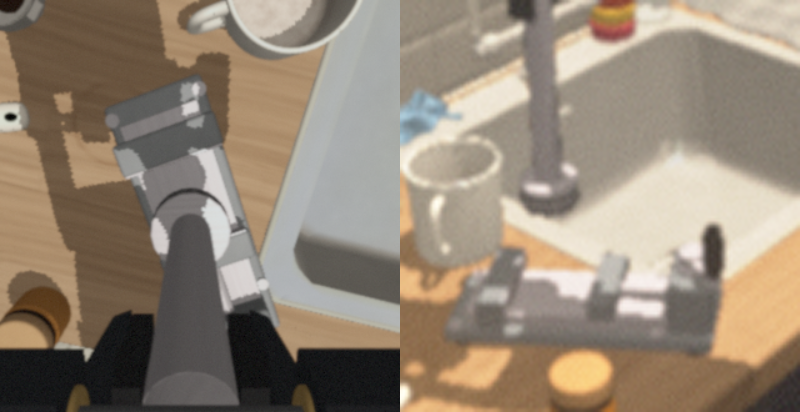

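Piston hangs over the open gap; fixed-jaw face edge runs roughly (128,178)-(222,145) in the crop, and the moving jaw is wide open in the scene view.

```bash
python3 - <<'E'
from h import *
c=robot.get_calibration('wrist'); w=np.load('w7.npz'); c['position']=w['p'];c['orientation']=w['o']
L=onz(c,(130+128/1.25,178*.8+.0),.048);Rr=onz(c,(130+222/1.25,145*.8),.048); print(L,Rr,(L+Rr)/2-.027*np.array([.832,.555,0]))
cs=robot.get_calibration('scene')
f=lambda u,v:(160+u*130/400,190+v*120/412)
for n,p,z in(('jaw top mid',(612,268),.048),('fix top mid',(506,265),.048)): print(n,onz(cs,f(p[0]-400,p[1]),z))
E
python3 -m inch '[[[0,0,0,2,0,25,-1],[0,0,0,0,0,25,-1],[0,0,0,0,0,20,-1],[0,0,0,0,0,8,-1],[0,0,0,0,0,0,-1]]]'
```

```text
[0.58293383 0.43035396 0.048     ] [0.62893795 0.36074919 0.048     ] [0.58347189 0.38056657 0.048     ]
jaw top mid [0.53413252 0.33693878 0.048     ]
fix top mid [0.61811762 0.39576266 0.048     ]
t: 12.68
tcp_pos: [0.5783, 0.3764, 0.2145]
tcp_rot: [0.992, 0.126, -0.0, 0.0]
contact_force: [0.1, 0.5, -4.0]
opening: 0.295
grip_force: 50.0
```

```bash
python3 -m inch '[[[0,0,0,0,0,5,-1],[0,0,0,0,0,4,-1],[0,0,0,0,0,2,-1],[0,0,0,0,0,0,-1],[0,0,0,0,0,0,-1]]]'
```

```text
t: 13.3
tcp_pos: [0.5786, 0.3768, 0.2039]
tcp_rot: [0.992, 0.126, 0.0, -0.0]
contact_force: [-0.1, 0.3, -5.3]
opening: 0.295
grip_force: 50.0
```

```bash
python3 -m inch '[[[0,0,0,0,0,1,-1],[0,0,0,0,0,0,-1],[0,0,0,0,0,0.5,-1],[0,0,0,0,0,0,-1]]]'
```

```text
t: 13.8
tcp_pos: [0.579, 0.3769, 0.2033]
tcp_rot: [0.992, 0.126, 0.001, -0.0]
contact_force: [0.4, -0.3, 1.9]
opening: 0.296
grip_force: 50.1
```

```bash
python3 -m inch '[[[0,0,0,0,0,0,0.5],[0,0,0,0,0,0,0.5],[0,0,0,0,0,0,0.5],[0,0,0,0,0,0,0.5],[0,0,0,0,0,-30,0.5],[0,0,0,0,0,-50,0.5],[0,0,0,0,0,-50,0.5],[0,0,-10,0,0,0,0.5]]]';python3 -m inch '[[[0,0,-10,0,0,0,0.2],[0,0,-10,0,0,0,0.2],[0,0,-10,0,0,0,0.2],[0,0,-10,0,0,0,0.2],[0,0,-10,0,0,0,0.2],[0,0,-10,0,0,0,0.2],[0,0,-10,0,0,0,0.2],[0,0,-10,0,0,0,0.2]]]';python3 -m inch '[[[0,0,-10,0,0,0,0.2],[0,0,-10,0,0,0,0.2],[0,0,-10,0,0,0,0.2],[0,0,-10,0,0,0,0.2],[0,0,-10,0,0,0,0.2],[0,0,-10,0,0,0,0.2],[0,0,-10,0,0,0,0.2],[0,0,-10,0,0,0,0.2]]]'
python3 -m inch '[[[0,0,-10,0,0,0,0.2],[0,0,-10,0,0,0,0.2],[0,0,-10,0,0,0,0.2],[0,0,0,0,0,0,0]]]'
python3 - <<'E'
from h import *
s=st(); to((.4265,.3202,.18))
E
```

```text
t: 14.8
tcp_pos: [0.5803, 0.3776, 0.3388]
tcp_rot: [0.977, 0.214, 0.005, -0.001]
contact_force: [0.8, -0.4, 0.6]
opening: 0.75
grip_force: 0.0
t: 15.8
tcp_pos: [0.5784, 0.3767, 0.3321]
tcp_rot: [0.61, 0.792, -0.0, -0.0]
contact_force: [0.2, 0.4, 0.3]
opening: 0.597
grip_force: 0.0
t: 16.8
tcp_pos: [0.5784, 0.3767, 0.3321]
tcp_rot: [-0.042, 0.999, -0.0, -0.0]
contact_force: [1.0, 0.2, -0.1]
opening: 0.604
grip_force: 0.0
t: 17.3
tcp_pos: [0.5784, 0.3767, 0.3321]
tcp_rot: [-0.296, 0.955, 0.0, -0.0]
contact_force: [0.6, -0.1, 0.1]
opening: 0.514
grip_force: 0.0
t 17.3 p [0.5784 0.3767 0.3321] Rot
 [[-0.825 -0.565 -0.   ]
 [-0.565  0.825  0.   ]
 [ 0.     0.    -1.   ]] F [ 0.6 -0.1  0.1] op 0.514 g 0.0 q [ 0.41  0.38  1.17  0.    1.59 -1.77]
tool shift mm [157.3  39.1 152.2]
```

```bash
python3 -m inch '[[[0,0,0,50,13,0,0],[0,0,0,54,13,0,0],[0,0,0,53,13,0,0],[0,0,0,0,0,50,0],[0,0,0,0,0,50,0],[0,0,0,0,0,52,0],[0,0,0,0,0,0,0]]]'
python3 - <<'E'
from h import *
s=st(); to((.4265,.3202,.085)); im,c=snap('wrist','w8'); m=(im.max(2)<45).astype(np.uint8)
print(proj(c,[[.4258,.3204,.119],[.4258,.3204,.098]]))
E
```

```text
t: 18.18
tcp_pos: [0.4241, 0.3187, 0.1766]
tcp_rot: [-0.295, 0.956, -0.001, -0.004]
contact_force: [-1.4, 0.4, 0.5]
opening: 0.5
grip_force: 0.0
t 18.18 p [0.4241 0.3187 0.1766] Rot
 [[-0.826 -0.564 -0.008]
 [-0.564  0.826 -0.003]
 [ 0.008  0.002 -1.   ]] F [-1.4  0.4  0.5] op 0.5 g 0.0 q [ 0.42  0.15  1.77  0.    1.23 -1.75]
tool shift mm [-3.6 -0.2 91.5]
[[283.82658714 231.58770764]
 [283.65111389 219.92142926]]
```

```bash
python3 -m inch '[[[0,0,0,-1,0,30,0],[0,0,0,0,0,35,0],[0,0,0,0,0,26,0],[0,0,0,0,0,0,-1],[0,0,0,0,0,0,-1],[0,0,0,0,0,0,-1],[0,0,0,0,0,0,-1]]]' 25; python3 -c "
from h import *
s=st(); H=np.array([.4625,.3]); d=s['tcp_pos'][:2]-H; print(np.linalg.norm(d),np.degrees(np.arctan2(d[1],d[0])))"; python3 circ.py -64.4 -22.5 16
```

```text
t: 19.1
tcp_pos: [0.4296, 0.3213, 0.0916]
tcp_rot: [-0.296, 0.955, 0.0, 0.002]
contact_force: [-1.3, -0.5, 7.5]
opening: 0.217
grip_force: 25.0
t 19.1 p [0.4296 0.3213 0.0916] Rot
 [[-0.824 -0.566  0.004]
 [-0.566  0.824  0.002]
 [-0.004 -0.001 -1.   ]] F [-1.3 -0.5  7.5] op 0.217 g 25.000078361481428 q [ 0.42  0.28  1.82 -0.    1.04 -1.75]
0.03921231878861153 147.09081634286682
[[-15.8, 4.0], [-16.3, -2.3], [-14.0, -8.3], [-9.9, -13.2], [-4.0, -15.8], [2.3, -16.3], [8.3, -14.0], [13.2, -9.9], [15.8, -4.0], [16.3, 2.3], [14.0, 8.3], [9.9, 13.2], [4.0, 15.8], [-2.3, 16.3], [-8.3, 14.0], [-13.2, 9.9]]
```

```bash
python3 -m inch '[[[0,0,0,-13.8,4,3,-1],[0,0,0,-15.3,-2.3,2,-1],[0,0,0,-14,-8.3,0,-1],[0,0,0,-9.9,-13.2,0,-1],[0,0,0,-4,-15.8,0,-1],[0,0,0,2.3,-16.3,0,-1],[0,0,0,8.3,-14,0,-1],[0,0,0,13.2,-9.9,0,-1]]]'; python3 -c "
from h import *
s=st(); H=np.array([.4625,.3]); d=s['tcp_pos'][:2]-H; print(np.linalg.norm(d),np.degrees(np.arctan2(d[1],d[0])))"
```

```text
t: 20.1
tcp_pos: [0.5025, 0.2801, 0.0909]
tcp_rot: [-0.296, 0.955, 0.002, 0.006]
contact_force: [-12.7, 15.6, 32.1]
opening: 0.219
grip_force: 25.1
t 20.1 p [0.5025 0.2801 0.0909] Rot
 [[-0.825 -0.565  0.01 ]
 [-0.565  0.825  0.007]
 [-0.012  0.001 -1.   ]] F [-12.7  15.6  32.1] op 0.219 g 25.122507205232978 q [ 0.3   0.35  1.73  0.    1.06 -1.87]
0.04467603613397905 -26.50389302603474
```

```bash
python3 -m inch '[[[0,0,0,15.8,-4,-4,-1],[0,0,0,16.3,2.3,-2,-1],[0,0,0,14,8.3,0,-1]]]'; python3 -c "
from h import *
s=st(); H=np.array([.4625,.3]); d=s['tcp_pos'][:2]-H; print(np.linalg.norm(d),np.degrees(np.arctan2(d[1],d[0])))"
```

```text
t: 20.48
tcp_pos: [0.4579, 0.2624, 0.0919]
tcp_rot: [-0.295, 0.955, 0.005, 0.005]
contact_force: [9.4, 31.6, -14.1]
opening: 0.216
grip_force: 24.9
t 20.48 p [0.4579 0.2624 0.0919] Rot
 [[-0.825 -0.564  0.007]
 [-0.564  0.825  0.013]
 [-0.013  0.007 -1.   ]] F [  9.4  31.6 -14.1] op 0.216 g 24.934688648208976 q [ 0.29  0.25  1.85  0.01  1.03 -1.89]
0.037887812130877066 -96.96852319980523
```

```bash
python3 -m inch '[[[0,0,0,8.5,15.5,0,-1],[0,0,0,2.5,8,-1,-1],[0,0,0,0,0,0,-1]]]'; python3 -c "
from h import *
s=st(); H=np.array([.4625,.3]); d=s['tcp_pos'][:2]-H; print(np.linalg.norm(d),np.degrees(np.arctan2(d[1],d[0])))"
```

```text
t: 20.85
tcp_pos: [0.4395, 0.2704, 0.0925]
tcp_rot: [-0.296, 0.955, -0.001, 0.007]
contact_force: [21.5, 3.2, -20.6]
opening: 0.217
grip_force: 25.0
t 20.85 p [0.4395 0.2704 0.0925] Rot
 [[-0.824 -0.566  0.013]
 [-0.566  0.824  0.003]
 [-0.013 -0.005 -1.   ]] F [ 21.5   3.2 -20.6] op 0.217 g 24.956852635368705 q [ 0.32  0.23  1.88 -0.    1.02 -1.85]
0.03749257930652639 -127.9161433228958
```

```bash
python3 -m inch '[[[0,0,0,-2,8,2,-1],[0,0,0,0,0,1,-1],[0,0,0,0,0,0,-1]]]'; python3 -c "
from h import *
s=st(); H=np.array([.4625,.3]); d=s['tcp_pos'][:2]-H; a=np.arctan2(d[1],d[0]);print(np.linalg.norm(d),np.degrees(a)); F=s['contact_force']; print('tang',F[0]*-np.sin(a)+F[1]*np.cos(a),'rad',F[0]*np.cos(a)+F[1]*np.sin(a))
im,c=snap('scene','s8')
"
```

```text
t: 21.22
tcp_pos: [0.4368, 0.2736, 0.0918]
tcp_rot: [-0.297, 0.955, -0.004, 0.004]
contact_force: [10.2, -22.3, 12.5]
opening: 0.222
grip_force: 25.0
t 21.23 p [0.4368 0.2736 0.0918] Rot
 [[-0.824 -0.567  0.011]
 [-0.567  0.824 -0.006]
 [-0.005 -0.011 -1.   ]] F [ 10.2 -22.3  12.5] op 0.222 g 24.999212846159935 q [ 0.33  0.23  1.87 -0.01  1.03 -1.83]
0.036818385874038795 -134.180559056676
tang 22.85505392468221 rad 8.892958266661243
```

```bash
python3 -m inch '[[[0,0,0,0,0,0,0],[0,0,0,0,0,0,0],[0,0,0,0,0,-40,0],[0,0,0,0,0,-60,0.5],[0,0,0,0,0,-60,0.5],[0,0,0,0,0,-60,0.5],[0,0,0,0,0,0,0.5]]]'
python3 - <<'E'
from h import *
s=st(); im,c=snap('scene','s9'); im3,c3=snap('side','d9')
a=im[170:310,160:300]; b=im3[150:230,225:305]
cv2.imwrite('pics/c9.png',np.hstack([cv2.resize(a,(400,400),interpolation=2),cv2.resize(b,(400,400),interpolation=2)]))
E
```

```text
t: 22.15
tcp_pos: [0.4336, 0.2781, 0.315]
tcp_rot: [-0.296, 0.955, 0.0, 0.006]
contact_force: [-0.3, -0.8, -0.6]
opening: 0.746
grip_force: 0.0
t 22.15 p [0.4336 0.2781 0.315 ] Rot
 [[-0.824 -0.566  0.011]
 [-0.566  0.824  0.004]
 [-0.012 -0.003 -1.   ]] F [-0.3 -0.8 -0.6] op 0.746 g 0.0 q [ 0.34 -0.02  1.67  0.    1.48 -1.83]
```

View pics/c9.png

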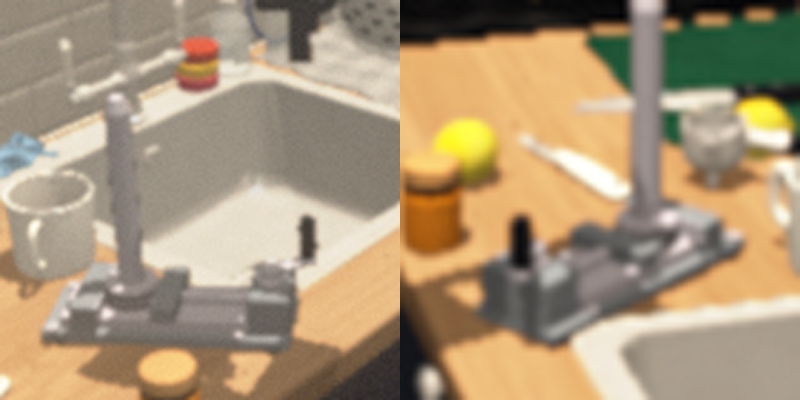

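Run:
```python
from h import *
cs=robot.get_calibration('scene'); cd=robot.get_calibration('side')
f=lambda u,v:(160+u*.35,170+v*.35); g=lambda u,v:(225+(u-400)*.2,150+v*.2)
H=np.array([.4625,.3])
for P in (onz(cs,f(308,238),.098),onz(cd,g(521,242),.098)):
    d=P[:2]-H; th=np.degrees(np.arctan2(d[1],d[0])); print(P,np.linalg.norm(d),th,'crank',np.radians((213.7-th)%360))
def tri(a,b):
    (o1,d1),(o2,d2)=a,b; A=np.c_[d1,-d2]; t=np.linalg.lstsq(A,o2-o1,rcond=None)[0]; return (o1+t[0]*d1+o2+t[1]*d2)/2
print('knob tri',tri(ray(cs,f(308,238)),ray(cd,g(521,242))))
print('tip',onz(cs,f(118,98),.258),'foot mid',onz(cs,f(131,287),.042),'side rod mid @.2', onz(cd,g(646,40),.21), onz(cd,g(648,190),.075), onz(cs,f(129,260),.075))
print('jaw top R/L edge',onz(cs,f(172,275),.048))
```

```text
[0.44253489 0.26688969 0.098     ] 0.03866391415158886 -121.0894525375795 crank 5.843178247730047
[0.45249595 0.2660588  0.098     ] 0.03538482656626267 -106.42269478877976 crank 5.5871950344211
knob tri [0.44915079 0.26279733 0.09690648]
tip [0.5769792  0.38394126 0.258     ] foot mid [0.58559412 0.38119336 0.042     ] side rod mid @.2 [0.59341647 0.39474011 0.21      ] [0.59426294 0.39005642 0.075     ] [0.58418959 0.3818485  0.075     ]
jaw top R/L edge [0.5615945  0.34545979 0.048     ]
```

```bash
cat >> h.py <<'E'
def blob(im,c,P,win=70,thr=60,lo=False,amin=60):
    u,v=proj(c,[P])[0]; x0,y0=max(int(u-win),0),max(int(v-win),0); r=im[y0:int(v+win),x0:int(u+win)]
    m=((r.min(2)>thr) if lo else (r.max(2)<thr)).astype(np.uint8); m=cv2.morphologyEx(m,cv2.MORPH_CLOSE,np.ones((3,3)))
    n,l,s,ce=cv2.connectedComponentsWithStats(m); out=[]
    for i in range(1,n):
        if s[i,4]<amin: continue
        x,y,w,h,a=s[i]; uv=(x0+x+w/2-.5,y0+y+h/2-.5); out.append((np.round(uv,1).tolist(),(int(w),int(h),int(a)),onz(c,uv,P[2])[:2].round(4).tolist()))
    return out
E
python3 - <<'E'
from h import *
c=robot.get_calibration('wrist')
for f,Ps in(('w5',[(.44,-.08,.019),(.431,-.1955,.019)]),('w1',[(.44,-.08,.019),(.431,-.1955,.019),(.531,-.412,.019)])):
    w=np.load(f+'.npz'); c['position']=w['p'];c['orientation']=w['o']; im=cv2.imread('pics/'+f+'.png')
    for P in Ps:
        for t in(55,75): print(f,P,t,blob(im,c,P,40,t))
w=np.load('w1.npz'); c['position']=w['p'];c['orientation']=w['o']
print(blob(cv2.imread('pics/w1.png'),c,(.44,-.311,.017),40,170,True))
E
```

```text
w5 (0.44, -0.08, 0.019) 55 [([379.5, 167.0], (30, 31, 238), [0.444, -0.0698]), ([391.5, 176.0], (30, 31, 250), [0.4372, -0.0869])]
w5 (0.44, -0.08, 0.019) 75 [([385.5, 171.5], (44, 42, 823), [0.4406, -0.0783])]
w5 (0.431, -0.1955, 0.019) 55 [([469.0, 199.0], (37, 35, 242), [0.4331, -0.1859]), ([493.5, 205.5], (12, 20, 62), [0.4327, -0.2174])]
w5 (0.431, -0.1955, 0.019) 75 [([475.0, 201.5], (51, 42, 781), [0.432, -0.194])]
w1 (0.44, -0.08, 0.019) 55 [([175.5, 142.0], (36, 33, 336), [0.4412, -0.0788]), ([171.5, 178.5], (32, 8, 142), [0.3882, -0.0818])]
w1 (0.44, -0.08, 0.019) 75 [([175.0, 142.5], (37, 34, 606), [0.4403, -0.0782]), ([173.0, 178.0], (35, 9, 167), [0.3895, -0.0838])]
w1 (0.431, -0.1955, 0.019) 55 [([255.5, 156.5], (24, 8, 70), [0.4492, -0.191]), ([254.5, 178.5], (24, 12, 106), [0.4179, -0.1969]), ([222.5, 198.5], (16, 20, 247), [0.3771, -0.1585])]
w1 (0.431, -0.1955, 0.019) 75 [([255.0, 169.0], (31, 35, 353), [0.4316, -0.1944]), ([223.0, 198.5], (17, 20, 279), [0.3773, -0.1592])]
w1 (0.531, -0.412, 0.019) 55 [([414.0, 136.5], (23, 30, 212), [0.5309, -0.3971])]
w1 (0.531, -0.412, 0.019) 75 [([422.5, 138.5], (40, 34, 620), [0.5312, -0.4094])]
[([336.0, 183.0], (33, 31, 370), [0.4403, -0.3125])]
```

```bash
python3 -m inch '[[[0,0,0,24.7,-37,0,0.5],[0,0,0,24.7,-37,0,0.5],[0,0,0,24.7,-37,0,0.5],[0,0,0,24.7,-37,0,0.5],[0,0,0,24.7,-37,20,0.5],[0,0,0,24.7,-37,30,0.5],[0,0,0,24.7,-37,50,0.5],[0,0,0,24.7,-37,0,0.5]]]'
python3 -m inch '[[[0,0,0,0,0,0,0.5]]]'
python3 - <<'E'
from h import *
s=st(); im,c=snap('wrist','w10'); print(blob(im,c,(.44,-.08,.019),60,75)); to((.44,-.08,.008))
E
```

```text
t: 23.25
tcp_pos: [0.4318, -0.0754, 0.2059]
tcp_rot: [-0.296, 0.955, 0.004, -0.004]
contact_force: [0.6, -0.0, -0.0]
opening: 0.753
grip_force: 0.0
t: 23.38
tcp_pos: [0.4343, -0.0775, 0.2092]
tcp_rot: [-0.294, 0.956, 0.001, -0.002]
contact_force: [0.8, 0.1, 1.1]
opening: 0.753
grip_force: 0.0
t 23.38 p [ 0.4343 -0.0775  0.2092] Rot
 [[-0.827 -0.563 -0.004]
 [-0.563  0.827  0.002]
 [ 0.003  0.004 -1.   ]] F [0.8 0.1 1.1] op 0.753 g 0.0 q [-0.45 -0.1   1.96 -0.    1.29 -2.61]
[([277.0, 181.0], (49, 53, 1187), [0.4401, -0.0794])]
tool shift mm [ -2.7  -6.9 201.7]
```

```bash
python3 -m inch '[[[0,0,0,-2,-4,50,0.5],[0,0,0,0,0,50,0.5],[0,0,0,0,0,40,0.5],[0,0,0,0,0,0,0.5],[0,0,0,0,0,0,0.5]]]'
python3 - <<'E'
from h import *
s=st(); to((.440,-.0793,.008));
E
```

```text
t: 24.05
tcp_pos: [0.4404, -0.0775, 0.0727]
tcp_rot: [-0.297, 0.955, -0.0, 0.0]
contact_force: [0.2, -0.7, 0.5]
opening: 0.753
grip_force: 0.0
t 24.05 p [ 0.4404 -0.0775  0.0727] Rot
 [[-0.824 -0.567  0.001]
 [-0.567  0.824 -0.   ]
 [-0.001 -0.001 -1.   ]] F [ 0.2 -0.7  0.5] op 0.753 g 0.0 q [-0.44  0.13  2.05  0.    0.96 -2.61]
tool shift mm [ 1.4 -1.2 64.7]
```

```bash
python3 -m inch '[[[0,0,0,1.4,-1,35,0.5],[0,0,0,0,0,27,0.5],[0,0,0,0,0,1,0.5],[0,0,0,0,0,0,0.5],[0,0,0,0,0,0,0.1],[0,0,0,0,0,0,-0.1],[0,0,0,0,0,0,-1],[0,0,0,0,0,0,-1]]]' 20
python3 -c "
from h import *
st()"
```

```text
t: 25.05
tcp_pos: [0.4396, -0.0797, 0.0092]
tcp_rot: [-0.296, 0.955, -0.0, 0.0]
contact_force: [-1.5, 1.8, 6.6]
opening: 0.493
grip_force: 20.0
t 25.05 p [ 0.4396 -0.0797  0.0092] Rot
 [[-0.824 -0.566  0.001]
 [-0.566  0.824 -0.   ]
 [-0.001 -0.001 -1.   ]] F [-1.5  1.8  6.6] op 0.493 g 19.984374367631972 q [-0.45  0.27  2.06  0.    0.81 -2.62]
```

```bash
python3 -m inch '[[[0,0,0,0,0,-30,-1],[0,0,0,0,0,-55,-1],[0,0,0,0,0,-60,-1],[0,0,0,0,0,-60,-1],[0,0,0,-20,16,-60,-1],[0,0,0,-40,31.5,-46,-1],[0,0,0,-46,36,0,-1],[0,0,0,-46,36,0,-1]]]'
python3 -m inch '[[[0,0,0,-46,36,0,-1],[0,0,0,-46,36,0,-1],[0,0,0,-46,36,0,-1],[0,0,0,-46,36,0,-1],[0,0,0,-34,27,0,-1],[0,0,0,-10,7.2,0,-1],[0,0,0,0,0,0,-1],[0,0,0,0,0,0,-1]]]'
python3 - <<'E'
from h import *
s=st(); im,c=snap('wrist','w11'); np.savez('w11',p=c['position'],o=c['orientation'])
print(proj(c,[[.583,.3805,.258],[.583,.3805,.054]]))
E
```

```text
t: 26.05
tcp_pos: [0.4956, 0.1011, 0.3138]
tcp_rot: [-0.296, 0.955, -0.0, 0.001]
contact_force: [0.1, 0.2, -0.0]
opening: 0.492
grip_force: 20.0
t: 27.05
tcp_pos: [0.5821, 0.3742, 0.313]
tcp_rot: [-0.296, 0.955, -0.0, -0.0]
contact_force: [-0.2, 0.5, -0.4]
opening: 0.494
grip_force: 20.0
t 27.05 p [0.5821 0.3742 0.313 ] Rot
 [[-0.825 -0.565 -0.   ]
 [-0.565  0.825 -0.001]
 [ 0.    -0.    -1.   ]] F [-0.2  0.5 -0.4] op 0.494 g 19.963102438487113 q [ 0.4   0.4   1.19 -0.    1.56 -1.77]
[[291.11408934 235.57110533]
 [287.00548429 166.70598685]]
```

View pics/w11.png

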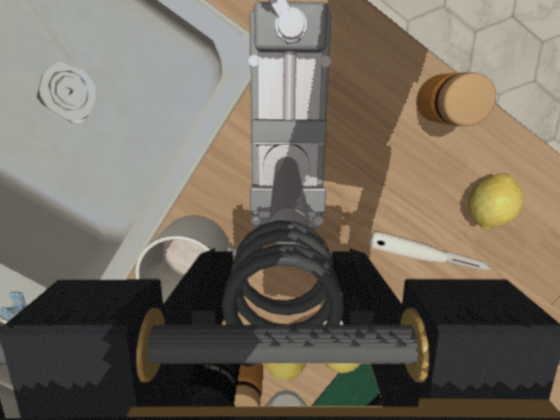

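The foot sits between both jaws, centre ≈ (287,165), rod upright. The spring in hand has its lower ring topmost at row ≈222 and its upper ring topmost at ≈246.

Run:
```python
from h import *
s=st(); c=robot.get_calibration('wrist'); M=R.from_quat(s['tcp_rot']); p=s['tcp_pos']
for z in(-.0065,-.0295): # tool z down: bottom at +.009
    a=np.linspace(0,2*np.pi,60); P=p+M.apply(np.c_[.023*np.cos(a),.023*np.sin(a),0*a+(.0065 if z>-.01 else -.0265)])
    q=proj(c,P); print(q.min(0),q.max(0))
im=cv2.imread('pics/w11.png'); m=im.max(2)
print([ (r,[int(x) for x in m[r,240:340:1][::10]]) for r in ()])
col=m[200:340,287]; print(col.tolist())
to((.583,.3803,.28))
```

```text
t 27.1 p [0.5822 0.3741 0.3132] Rot
 [[-0.825 -0.565  0.   ]
 [-0.565  0.825 -0.   ]
 [ 0.    -0.    -1.   ]] F [ 0.2  0.5 -0.9] op 0.49 g 19.963070168159902 q [ 0.4   0.4   1.19 -0.    1.56 -1.77]
[233.59440662 219.87837514] [333.31507195 310.1655792 ]
[222.25277747 251.35305986] [345.18333207 358.77044109]
[]
[72, 70, 72, 71, 72, 71, 73, 74, 79, 93, 89, 88, 90, 91, 89, 89, 89, 90, 89, 85, 71, 50, 41, 43, 50, 57, 70, 62, 52, 46, 38, 37, 39, 43, 54, 61, 57, 51, 52, 44, 48, 76, 107, 108, 75, 58, 60, 67, 63, 52, 45, 48, 44, 52, 59, 71, 76, 79, 93, 100, 97, 90, 87, 82, 74, 77, 93, 100, 99, 101, 103, 104, 106, 102, 107, 106, 107, 108, 106, 106, 102, 105, 104, 102, 103, 103, 105, 105, 106, 109, 108, 105, 104, 106, 104, 121, 151, 164, 157, 132, 85, 48, 45, 39, 36, 37, 37, 42, 43, 51, 53, 57, 55, 51, 68, 113, 151, 165, 166, 163, 162, 162, 156, 133, 88, 56, 49, 45, 54, 60, 73, 76, 70, 64, 72, 71, 63, 57, 56, 74]
tool shift mm [-4.2  4.6 33.2]
```

```bash
python3 -m inch '[[[0,0,0,-4.2,4.6,0,-1],[0,0,0,0,0,0,-1],[0,0,0,0,0,20,-1],[0,0,0,0,0,20,-1],[0,0,0,0,0,15,-1],[0,0,0,0,0,0,-1],[0,0,0,0,0,0,-1]]]'
python3 -c "
from h import *
st(); to((.583,.3803,.205))"
```

```text
t: 27.98
tcp_pos: [0.5832, 0.3818, 0.2583]
tcp_rot: [-0.296, 0.955, 0.0, 0.0]
contact_force: [0.1, 0.6, -1.0]
opening: 0.494
grip_force: 20.0
t 27.98 p [0.5832 0.3818 0.2583] Rot
 [[-0.824 -0.566  0.   ]
 [-0.566  0.824  0.   ]
 [-0.001 -0.    -1.   ]] F [ 0.1  0.6 -1. ] op 0.494 g 19.963161279447377 q [ 0.41  0.44  1.24  0.    1.46 -1.76]
tool shift mm [ 1.1 -1.1 53.3]
```

```bash
python3 -m inch '[[[0,0,0,0.5,-0.5,12,-1],[0,0,0,0,0,10,-1],[0,0,0,0,0,0,-1],[0,0,0,0,0,0,-1]]]'
python3 -c "
from h import *
st()"
```

```text
t: 28.48
tcp_pos: [0.5829, 0.3811, 0.2359]
tcp_rot: [-0.296, 0.955, -0.0, -0.0]
contact_force: [0.3, 0.5, 0.2]
opening: 0.495
grip_force: 20.0
t 28.48 p [0.5829 0.3811 0.2359] Rot
 [[-0.824 -0.566 -0.   ]
 [-0.566  0.824 -0.   ]
 [ 0.     0.    -1.   ]] F [0.3 0.5 0.2] op 0.495 g 19.963202965445817 q [ 0.41  0.45  1.27  0.    1.42 -1.76]
```

```bash
python3 -m inch '[[[0,0,0,0,0,15,-1],[0,0,0,0,0,14,-1],[0,0,0,0,0,0,-1],[0,0,0,0,0,0,-1],[0,0,0,0,0,0,0.3],[0,0,0,0,0,0,0.3],[0,0,0,0,0,0,0.3],[0,0,0,0,0,0,0.3]]]'
python3 - <<'E'
from h import *
st(); im,c=snap('wrist','w12'); im,c=snap('scene','s12')
# spring on rod: dark fraction along rod column in scene
for z in np.arange(.05,.26,.012):
    u,v=proj(c,[[.583,.3805,z]])[0]; r=im[int(v),int(u)-9:int(u)+14].max(1); print(round(z,3),r.tolist())
E
```

```text
t: 29.48
tcp_pos: [0.5829, 0.3811, 0.2071]
tcp_rot: [-0.296, 0.955, 0.0, 0.0]
contact_force: [-0.4, -0.4, 0.0]
opening: 0.644
grip_force: 0.0
t 29.48 p [0.5829 0.3811 0.2071] Rot
 [[-0.824 -0.566  0.   ]
 [-0.566  0.824  0.   ]
 [-0.    -0.    -1.   ]] F [-0.4 -0.4  0. ] op 0.644 g 0.0 q [ 0.41  0.47  1.3   0.    1.37 -1.76]
0.05 [138, 139, 117, 98, 90, 96, 98, 98, 99, 94, 95, 99, 100, 97, 99, 95, 102, 124, 159, 183, 190, 193, 197]
0.062 [118, 122, 113, 100, 96, 98, 100, 104, 100, 106, 106, 112, 111, 110, 100, 99, 112, 158, 205, 226, 227, 209, 197]
0.074 [198, 203, 185, 135, 102, 105, 110, 112, 108, 108, 110, 104, 103, 102, 98, 105, 123, 162, 219, 237, 240, 238, 239]
0.086 [230, 215, 170, 135, 130, 130, 129, 130, 134, 131, 132, 128, 138, 172, 202, 178, 133, 155, 211, 235, 236, 235, 234]
0.098 [235, 238, 238, 224, 177, 138, 130, 128, 131, 131, 127, 124, 121, 110, 106, 114, 145, 184, 209, 220, 224, 230, 229]
0.11 [237, 237, 236, 233, 210, 158, 129, 130, 131, 131, 130, 129, 126, 116, 126, 147, 157, 162, 165, 168, 171, 173, 176]
0.122 [160, 156, 153, 154, 146, 134, 130, 129, 129, 132, 13
[... 630 characters left out ...]
, 148, 153, 151, 150, 152, 154, 155, 154]
0.194 [151, 143, 123, 89, 70, 66, 68, 66, 67, 75, 96, 127, 138, 138, 142, 147, 158, 167, 177, 173, 160, 156, 151]
0.206 [238, 218, 145, 75, 64, 63, 69, 69, 71, 77, 99, 125, 138, 146, 151, 152, 151, 156, 156, 164, 170, 170, 165]
0.218 [239, 235, 202, 129, 74, 70, 66, 68, 62, 70, 92, 111, 120, 123, 129, 138, 138, 153, 152, 156, 155, 154, 155]
0.23 [148, 136, 96, 66, 67, 68, 64, 64, 68, 66, 69, 80, 82, 82, 76, 73, 99, 158, 213, 228, 232, 230, 226]
0.242 [64, 66, 65, 64, 67, 61, 65, 69, 69, 76, 74, 72, 65, 64, 62, 73, 110, 173, 223, 237, 239, 240, 239]
0.254 [62, 62, 62, 65, 65, 65, 63, 63, 65, 58, 66, 63, 62, 62, 67, 62, 63, 86, 139, 195, 227, 234, 237]
```

```bash
python3 -m inch '[[[0,0,0,0,0,-30,0.5],[0,0,0,0,0,-50,0.5],[0,0,0,0,0,-40,0.5],[0,0,0,20,-17,0,0.5],[0,0,0,45,-39,0,0.5],[0,0,0,45,-39,0,0.5],[0,0,0,45,-39,0,0.5],[0,0,0,45,-39,0,0.5]]]'
python3 -m inch '[[[0,0,0,45,-39,0,0.5],[0,0,0,45,-39,20,0.5],[0,0,0,45,-39,20,0.5],[0,0,0,45,-39,20,0.5],[0,0,0,45,-39,20,0.5],[0,0,0,26,-21,40,0.5],[0,0,0,0,0,0,0.5],[0,0,0,0,0,0,0.5]]]'
python3 - <<'E'
from h import *
s=st(); im,c=snap('wrist','w13'); print(blob(im,c,(.4315,-.195,.019),70,75)); to((.4315,-.195,.008))
E
```

```text
t: 30.58
tcp_pos: [0.5152, 0.1236, 0.3271]
tcp_rot: [-0.297, 0.955, -0.0, 0.0]
contact_force: [0.9, -0.1, 1.3]
opening: 0.748
grip_force: 0.0
t: 31.58
tcp_pos: [0.4321, -0.1935, 0.2082]
tcp_rot: [-0.296, 0.955, -0.0, 0.0]
contact_force: [0.5, -0.2, -0.7]
opening: 0.749
grip_force: 0.0
t 31.57 p [ 0.4321 -0.1935  0.2082] Rot
 [[-0.824 -0.566  0.001]
 [-0.566  0.824 -0.   ]
 [-0.001 -0.    -1.   ]] F [ 0.5 -0.2 -0.7] op 0.749 g 0.0 q [-0.67 -0.02  1.89  0.    1.27 -2.85]
[([282.0, 176.0], (49, 53, 1139), [0.432, -0.1947])]
tool shift mm [  2.   -0.4 200.7]
```

```bash
python3 -m inch '[[[0,0,0,1,-1,50,0.5],[0,0,0,0,0,60,0.5],[0,0,0,0,0,50,0.5],[0,0,0,0,0,30,0.5],[0,0,0,0,0,10,0.5],[0,0,0,0,0,0,0.5],[0,0,0,0,0,0,0.1],[0,0,0,0,0,0,-0.1]]]' 20
python3 -m inch '[[[0,0,0,0,0,0,-1],[0,0,0,0,0,0,-1]]]'
python3 -c "
from h import *
st()"
```

```text
t: 32.62
tcp_pos: [0.4324, -0.1959, 0.0087]
tcp_rot: [-0.296, 0.955, -0.001, 0.001]
contact_force: [0.2, 1.0, -0.7]
opening: 0.548
grip_force: 0.2
t: 32.88
tcp_pos: [0.4322, -0.1958, 0.0084]
tcp_rot: [-0.296, 0.955, -0.001, 0.001]
contact_force: [-0.8, 0.3, 7.6]
opening: 0.491
grip_force: 19.8
t 32.88 p [ 0.4322 -0.1958  0.0084] Rot
 [[-0.824 -0.566  0.002]
 [-0.566  0.824 -0.001]
 [-0.001 -0.002 -1.   ]] F [-0.8  0.3  7.6] op 0.491 g 19.841104149697912 q [-0.68  0.32  1.99  0.    0.83 -2.85]
```

```bash
python3 -m inch '[[[0,0,0,0,0,-30,-1],[0,0,0,0,0,-55,-1],[0,0,0,0,0,-60,-1],[0,0,0,0,0,-60,-1],[0,0,0,-20,17,-55,-1],[0,0,0,-31,27,-44,-1],[0,0,0,-45,39,0,-1],[0,0,0,-45,39,0,-1]]]'
python3 -m inch '[[[0,0,0,-45,39,0,-1],[0,0,0,-45,39,0,-1],[0,0,0,-45,39,0,-1],[0,0,0,-45,39,0,-1],[0,0,0,-45,39,0,-1],[0,0,0,-45,39,0,-1],[0,0,0,-30,26,0,-1],[0,0,0,-10,8,0,-1]]]'
python3 -m inch '[[[0,0,0,0,0,0,-1],[0,0,0,0,0,0,-1]]]'
python3 - <<'E'
from h import *
s=st(); to((.583,.381,.258)); im,c=snap('wrist','w14'); m=im.max(2)
print(proj(c,s['tcp_pos']+R.from_quat(s['tcp_rot']).apply([.023,0,.0065])), m[205:245,287].tolist())
E
```

```text
t: 33.88
tcp_pos: [0.4788, -0.0135, 0.3123]
tcp_rot: [-0.296, 0.955, -0.001, 0.001]
contact_force: [-0.2, -0.4, -0.8]
opening: 0.488
grip_force: 20.0
t: 34.88
tcp_pos: [0.5818, 0.3836, 0.3103]
tcp_rot: [-0.298, 0.955, -0.0, -0.001]
contact_force: [0.2, -1.3, -2.1]
opening: 0.494
grip_force: 20.0
t: 35.12
tcp_pos: [0.5824, 0.3802, 0.3114]
tcp_rot: [-0.296, 0.955, -0.0, -0.0]
contact_force: [0.4, -0.1, -0.5]
opening: 0.492
grip_force: 20.0
t 35.12 p [0.5824 0.3802 0.3114] Rot
 [[-0.825 -0.565 -0.   ]
 [-0.565  0.825 -0.001]
 [ 0.    -0.    -1.   ]] F [ 0.4 -0.1 -0.5] op 0.492 g 19.970725077873794 q [ 0.41  0.4   1.18 -0.    1.56 -1.76]
tool shift mm [-1.   0.3 53.4]
[[283.40546589 219.92016895]] [91, 87, 88, 88, 88, 87, 84, 84, 86, 86, 85, 86, 82, 65, 54, 50, 53, 48, 37, 38, 44, 43, 51, 64, 53, 51, 51, 48, 55, 91, 126, 96, 66, 59, 68, 73, 84, 85, 83, 88]
```

```bash
python3 -m inch '[[[0,0,0,-1,0.5,15,-1],[0,0,0,0,0,20,-1],[0,0,0,0,0,20,-1],[0,0,0,0,0,10,-1],[0,0,0,0,0,10,-1],[0,0,0,0,0,0,-1],[0,0,0,0,0,0,-1]]]'
python3 -c "
from h import *
st()"
```

```text
t: 36.05
tcp_pos: [0.5832, 0.3828, 0.2371]
tcp_rot: [-0.296, 0.955, 0.0, 0.001]
contact_force: [-1.0, 0.2, -0.9]
opening: 0.494
grip_force: 20.0
t 36.05 p [0.5832 0.3828 0.2371] Rot
 [[-0.824 -0.566  0.001]
 [-0.566  0.824  0.   ]
 [-0.001 -0.    -1.   ]] F [-1.   0.2 -0.9] op 0.494 g 19.970751593937166 q [ 0.41  0.45  1.27 -0.    1.42 -1.76]
```

Engaged without contact; lower, release and leave for spring C, staying low in z near the cupboard.

```bash
python3 -m inch '[[[0,0,0,0.5,-1,15,-1],[0,0,0,0,0,14,-1],[0,0,0,0,0,0,-1],[0,0,0,0,0,0,0.3],[0,0,0,0,0,0,0.3],[0,0,0,0,0,0,0.3],[0,0,0,0,0,0,0.3],[0,0,0,0,0,0,0.3]]]'
python3 - <<'E'
from h import *
st(); im,c=snap('scene','s15')
for z in np.arange(.05,.2,.008):
    u,v=proj(c,[[.583,.3805,z]])[0]; r=im[int(v),int(u)-9:int(u)+10].max(1); print(round(z,3),r.tolist())
E
```

```text
t: 37.05
tcp_pos: [0.583, 0.3815, 0.2075]
tcp_rot: [-0.296, 0.955, 0.0, 0.0]
contact_force: [0.1, 0.2, -0.6]
opening: 0.651
grip_force: 0.0
t 37.05 p [0.583  0.3815 0.2075] Rot
 [[-0.824 -0.566  0.   ]
 [-0.566  0.824  0.   ]
 [-0.    -0.    -1.   ]] F [ 0.1  0.2 -0.6] op 0.651 g 0.0 q [ 0.41  0.47  1.3   0.    1.37 -1.76]
0.05 [153, 149, 126, 101, 89, 94, 95, 97, 96, 90, 99, 97, 99, 104, 107, 102, 104, 128, 162]
0.058 [126, 121, 119, 103, 99, 115, 123, 122, 121, 121, 122, 122, 120, 114, 103, 95, 104, 152, 202]
0.066 [117, 118, 105, 94, 95, 105, 104, 106, 99, 103, 99, 94, 96, 102, 111, 123, 125, 171, 224]
0.074 [199, 202, 181, 128, 94, 99, 105, 102, 103, 106, 105, 100, 107, 124, 137, 123, 125, 162, 217]
0.082 [210, 169, 133, 109, 103, 98, 101, 97, 96, 92, 90, 92, 93, 125, 158, 140, 108, 129, 189]
0.09 [171, 137, 139, 140, 131, 126, 123, 128, 122, 128, 120, 109, 99, 94, 114, 118, 116, 163, 220]
0.098 [204, 147, 125, 131, 110, 96, 99, 104, 105, 110, 115, 116, 110, 102, 94, 104, 142, 181, 209]
0.106 [224, 174, 134, 162, 178, 149, 124, 124, 124, 127, 129, 120, 116, 105, 96, 96, 131, 160,
[... 405 characters left out ...]

0.146 [155, 155, 161, 157, 144, 137, 132, 129, 130, 133, 137, 134, 130, 123, 131, 145, 156, 153, 154]
0.154 [155, 153, 156, 154, 144, 136, 130, 131, 132, 129, 140, 132, 126, 135, 146, 152, 155, 150, 157]
0.162 [154, 156, 149, 144, 129, 127, 130, 130, 132, 133, 139, 134, 127, 135, 146, 155, 155, 156, 153]
0.17 [155, 152, 150, 143, 128, 126, 128, 127, 133, 135, 141, 135, 132, 131, 146, 153, 159, 152, 155]
0.178 [154, 155, 152, 153, 146, 136, 126, 128, 130, 134, 132, 136, 133, 121, 126, 143, 151, 151, 148]
0.186 [153, 148, 129, 112, 99, 95, 90, 90, 85, 92, 115, 135, 136, 137, 142, 149, 153, 155, 154]
0.194 [153, 135, 104, 78, 68, 65, 70, 64, 69, 77, 101, 132, 143, 151, 151, 155, 157, 169, 178]
```

```bash
python3 -m inch '[[[0,0,0,0,0,-30,0.5],[0,0,0,0,0,-50,0.5],[0,0,0,0,0,-45,0.5],[0,0,0,20,-25.4,0,0.5],[0,0,0,35,-44.6,0,0.5],[0,0,0,35,-44.6,0,0.5],[0,0,0,35,-44.6,0,0.5],[0,0,0,35,-44.6,0,0.5]]]'
python3 -m inch '[[[0,0,0,35,-44.6,20,0.5],[0,0,0,35,-44.6,25,0.5],[0,0,0,35,-44.6,25,0.5],[0,0,0,35,-44.6,25,0.5],[0,0,0,35,-44.6,25,0.5],[0,0,0,35,-44.6,10,0.5],[0,0,0,35,-44.6,0,0.5],[0,0,0,35,-44.6,0,0.5]]]'
python3 -m inch '[[[0,0,0,35,-44.6,0,0.5],[0,0,0,16.7,-18.8,0,0.5],[0,0,0,0,0,0,0.5],[0,0,0,0,0,0,0.5],[0,0,0,0,0,0,0.5]]]'
python3 - <<'E'
from h import *
s=st(); im,c=snap('wrist','w16'); print(blob(im,c,(.5312,-.4105,.019),80,75)); to((.5312,-.4105,.008)); print(blob(im,c,(.44,-.3125,.017),60,170,True))
E
```

```text
t: 38.1
tcp_pos: [0.5662, 0.1213, 0.3325]
tcp_rot: [-0.297, 0.955, -0.0, 0.0]
contact_force: [0.9, -0.3, -0.2]
opening: 0.748
grip_force: 0.0
t: 39.1
tcp_pos: [0.5374, -0.3315, 0.2023]
tcp_rot: [-0.296, 0.955, 0.0, 0.0]
contact_force: [0.5, -0.4, 0.0]
opening: 0.747
grip_force: 0.0
t: 39.72
tcp_pos: [0.5316, -0.4094, 0.2025]
tcp_rot: [-0.297, 0.955, 0.0, 0.0]
contact_force: [0.2, 0.4, 0.7]
opening: 0.75
grip_force: 0.0
t 39.73 p [ 0.5316 -0.4094  0.2025] Rot
 [[-0.823 -0.568  0.   ]
 [-0.568  0.823  0.   ]
 [-0.     0.    -1.   ]] F [0.2 0.4 0.7] op 0.75 g 0.0 q [-0.83  0.42  1.38  0.    1.34 -3.01]
[([283.0, 178.0], (49, 55, 1115), [0.5313, -0.4094])]
tool shift mm [  0.9  -0.5 194.6]
[([435.0, 163.5], (53, 52, 802), [0.4414, -0.302])]
```

```bash
python3 -m inch '[[[0,0,0,0.3,0,50,0.5],[0,0,0,0,0,60,0.5],[0,0,0,0,0,50,0.5],[0,0,0,0,0,25,0.5],[0,0,0,0,0,8.5,0.5],[0,0,0,0,0,0,0.5],[0,0,0,0,0,0,0.1],[0,0,0,0,0,0,-0.1]]]' 20
python3 -m inch '[[[0,0,0,0,0,0,-1],[0,0,0,0,0,0,-1]]]'
python3 -c "
from h import *
st()"
```

```text
t: 40.78
tcp_pos: [0.5316, -0.4121, 0.0105]
tcp_rot: [-0.296, 0.955, -0.001, 0.001]
contact_force: [-0.5, -0.3, 0.0]
opening: 0.552
grip_force: 0.3
t: 41.02
tcp_pos: [0.5312, -0.4118, 0.0101]
tcp_rot: [-0.296, 0.955, -0.001, 0.0]
contact_force: [-1.2, 1.6, 6.0]
opening: 0.495
grip_force: 20.0
t 41.02 p [ 0.5312 -0.4118  0.0101] Rot
 [[-0.824 -0.566  0.001]
 [-0.566  0.824 -0.001]
 [-0.    -0.001 -1.   ]] F [-1.2  1.6  6. ] op 0.495 g 20.006875206017867 q [-0.84  0.65  1.46  0.    1.02 -3.01]
```

```bash
python3 -m inch '[[[0,0,0,0,0,-30,-1],[0,0,0,0,0,-55,-1],[0,0,0,0,0,-55,-1],[0,0,0,-17,21.7,-45,-1],[0,0,0,-35,44.6,0,-1],[0,0,0,-35,44.6,0,-1],[0,0,0,-35,44.6,0,-1],[0,0,0,-35,44.6,-5,-1]]]'
python3 -m inch '[[[0,0,0,-35,44.6,-20,-1],[0,0,0,-35,44.6,-25,-1],[0,0,0,-35,44.6,-25,-1],[0,0,0,-35,44.6,-25,-1],[0,0,0,-35,44.6,-20,-1],[0,0,0,-35,44.6,0,-1],[0,0,0,-35,44.6,0,-1],[0,0,0,-35,44.6,0,-1]]]'
python3 -m inch '[[[0,0,0,-35,44.6,0,-1],[0,0,0,-18,22.5,0,-1],[0,0,0,0,0,0,-1],[0,0,0,0,0,0,-1],[0,0,0,0,0,0,-1]]]'
python3 - <<'E'
from h import *
s=st(); to((.583,.381,.258)); im,c=snap('wrist','w17'); m=im.max(2)
print(proj(c,s['tcp_pos']+R.from_quat(s['tcp_rot']).apply([.023,0,.0065])), m[205:245,287].tolist())
E
```

```text
t: 42.02
tcp_pos: [0.5464, -0.1557, 0.1986]
tcp_rot: [-0.296, 0.955, 0.0, -0.0]
contact_force: [0.6, -0.4, -0.1]
opening: 0.49
grip_force: 20.0
t: 43.02
tcp_pos: [0.5755, 0.2968, 0.314]
tcp_rot: [-0.296, 0.955, -0.0, 0.0]
contact_force: [0.9, -1.5, -0.8]
opening: 0.491
grip_force: 20.0
t: 43.65
tcp_pos: [0.5817, 0.379, 0.314]
tcp_rot: [-0.296, 0.955, -0.0, 0.0]
contact_force: [-0.7, -0.1, -0.0]
opening: 0.494
grip_force: 20.0
t 43.65 p [0.5817 0.379  0.314 ] Rot
 [[-0.825 -0.565  0.   ]
 [-0.565  0.825 -0.   ]
 [-0.    -0.    -1.   ]] F [-0.7 -0.1 -0. ] op 0.494 g 19.979902838822454 q [ 0.41  0.4   1.18 -0.    1.56 -1.76]
tool shift mm [-2.2  0.9 56. ]
[[283.48182865 219.94261918]] [79, 92, 90, 88, 89, 86, 90, 85, 89, 85, 88, 86, 88, 85, 75, 51, 41, 45, 57, 82, 98, 92, 72, 52, 47, 41, 47, 61, 69, 82, 87, 91, 89, 82, 73, 61, 66, 103, 110, 86]
```

Shift −1 (compensating the offset in hand), then down.

```bash
python3 -m inch '[[[0,0,0,-1.2,0.5,15,-1],[0,0,0,0,0,20,-1],[0,0,0,0,0,20,-1],[0,0,0,0,0,12,-1],[0,0,0,0,0,10,-1],[0,0,0,0,0,0,-1],[0,0,0,0,0,0,-1]]]'
python3 -c "
from h import *
st()"
```

```text
t: 44.58
tcp_pos: [0.5824, 0.3817, 0.2375]
tcp_rot: [-0.296, 0.955, 0.0, 0.001]
contact_force: [-0.0, -0.4, -0.0]
opening: 0.492
grip_force: 20.0
t 44.58 p [0.5824 0.3817 0.2375] Rot
 [[-0.824 -0.566  0.001]
 [-0.566  0.824  0.   ]
 [-0.001 -0.    -1.   ]] F [-0.  -0.4 -0. ] op 0.492 g 19.97950700344518 q [ 0.41  0.45  1.27  0.    1.42 -1.76]
```

```bash
python3 -m inch '[[[0,0,0,0.5,-0.5,15,-1],[0,0,0,0,0,14,-1],[0,0,0,0,0,0,-1],[0,0,0,0,0,0,0.3],[0,0,0,0,0,0,0.3],[0,0,0,0,0,0,0.3],[0,0,0,0,0,0,0.3],[0,0,0,0,0,0,0.3]]]'
python3 - <<'E'
from h import *
im,c=snap('scene','s18')
for z in np.arange(.05,.2,.012):
    u,v=proj(c,[[.583,.3805,z]])[0]; r=im[int(v),int(u)-9:int(u)+10].max(1); print(round(z,3),r.tolist())
E
python3 -m inch '[[[0,0,0,0,0,-30,0.5],[0,0,0,0,0,-50,0.5],[0,0,0,0,0,-45,0.5],[0,0,0,20,-19.5,0,0.5],[0,0,0,41,-39,0,0.5],[0,0,0,41,-39,0,0.5],[0,0,0,41,-39,0,0.5],[0,0,0,41,-39,0,0.5]]]'
python3 -m inch '[[[0,0,0,41,-39,20,0.5],[0,0,0,41,-39,25,0.5],[0,0,0,41,-39,25,0.5],[0,0,0,41,-39,25,0.5],[0,0,0,41,-39,25,0.5],[0,0,0,41,-39,10,0.5],[0,0,0,41,-39,0,0.5],[0,0,0,37,-38,0,0.5]]]'
python3 -m inch '[[[0,0,0,0,0,0,0.5],[0,0,0,0,0,0,0.5],[0,0,0,0,0,0,0.5]]]'
python3 - <<'E'
from h import *
s=st(); im,c=snap('wrist','w18');np.savez('w18',p=c['position'],o=c['orientation'])
for t in(130,170,200): print(blob(im,c,(.4414,-.307,.034),80,t,True))
E
```

```text
t: 45.58
tcp_pos: [0.582, 0.3808, 0.208]
tcp_rot: [-0.296, 0.955, 0.0, 0.0]
contact_force: [-0.1, 0.0, -0.0]
opening: 0.652
grip_force: 0.0
0.05 [138, 142, 128, 97, 92, 92, 97, 99, 95, 95, 90, 95, 94, 100, 103, 100, 105, 124, 155]
0.062 [120, 121, 109, 98, 96, 100, 103, 109, 104, 105, 106, 108, 111, 109, 108, 98, 110, 153, 205]
0.074 [196, 200, 184, 135, 97, 99, 104, 104, 102, 101, 106, 102, 107, 128, 135, 123, 122, 143, 201]
0.086 [186, 139, 123, 119, 127, 118, 118, 118, 115, 109, 108, 100, 90, 83, 85, 80, 100, 156, 213]
0.098 [217, 185, 147, 131, 112, 95, 100, 104, 106, 107, 111, 118, 112, 101, 90, 104, 126, 161, 203]
0.11 [229, 183, 122, 112, 126, 114, 106, 102, 105, 112, 119, 118, 120, 113, 103, 99, 118, 154, 166]
0.122 [128, 95, 79, 83, 94, 101, 109, 111, 109, 113, 109, 111, 106, 106, 96, 100, 129, 149, 154]
0.134 [138, 102, 82, 85, 102, 115, 123, 126, 124, 126, 123, 110, 102, 95, 83, 85, 94, 123, 146]
0.146 [152, 140, 113, 95, 92, 97, 101, 101, 101, 98, 104, 101, 95, 98, 104, 114, 100, 114, 145]
0.158 [153, 131, 109, 110, 131, 122, 125, 128, 132, 131, 133, 132, 125, 116, 116, 1
[... 3850 characters left out ...]
5.5, 237.0], (10, 11, 80), [0.4492, -0.2287]), ([235.5, 240.5], (10, 10, 72), [0.5101, -0.311]), ([307.0, 239.5], (9, 10, 74), [0.4715, -0.2567]), ([287.5, 241.5], (10, 10, 72), [0.4835, -0.2705]), ([215.0, 245.5], (11, 10, 74), [0.5252, -0.3241]), ([268.0, 245.5], (9, 10, 65), [0.4971, -0.2832]), ([336.5, 247.0], (10, 11, 83), [0.462, -0.2295]), ([316.5, 248.0], (8, 9, 60), [0.4735, -0.2443]), ([298.0, 250.0], (9, 11, 64), [0.485, -0.2575]), ([227.0, 252.5], (11, 8, 72), [0.525, -0.3111]), ([278.5, 253.0], (10, 9, 71), [0.4979, -0.2708]), ([259.5, 256.0], (10, 9, 70), [0.5106, -0.2839]), ([326.5, 257.5], (8, 10, 67), [0.476, -0.2308])]
[([278.0, 183.0], (51, 49, 756), [0.4421, -0.3095])]
[]
```

Run:
```python
from h import *
c=robot.get_calibration('wrist'); w=np.load('w18.npz'); c['position']=w['p'];c['orientation']=w['o']
im=cv2.imread('pics/w18.png'); g=cv2.cvtColor(im,cv2.COLOR_BGR2GRAY)
for lo,hi,z in((15,21,.034),(23,30,.034)):
    r=cv2.HoughCircles(g[130:240,220:340],cv2.HOUGH_GRADIENT,1,10,param1=80,param2=14,minRadius=lo,maxRadius=hi)
    if r is not None:
        for q in r[0][:3]: print(q+[220,130,0],onz(c,(q[0]+220,q[1]+130),z).round(4))
sub=im[150:225:4,240:325:4].min(2)
print('\n'.join(' '.join('%3d'%x for x in r) for r in sub))
print(proj(c,[(.4403,-.3115,.034),(.4403,-.3115,0)]))
```

```text
[277.5        183.5         18.29999924] [ 0.4427 -0.3096  0.034 ]
[277.5        179.5         27.20000076] [ 0.4397 -0.3117  0.034 ]
124 136 118 134 147 135 102  65  98 136 136 123 122 121 122 106  95 106 137 138 128  99
121  83  91 126 146 141 113  97  94  92  93  93 129 146 137 101  73 112 122 134 115 119
131 103 116 119 117 108  96  95 114 146 134 123  88  96 131 115 126 122 113  82 104 137
125 129 141 135 101  89 150 185 186 187 187 187 187 154  81 131 143 136 102  69 107 137
 97 138 147 142 112 167 186 179 156 125 146 162 182 187 167 102 139 131 115 106 115 118
108 127 129 120 145 186 171 123  74  83 135 144 135 174 185 158 109  97 116 137 138 116
134 130  96  74 186 179 145 131 106 125 125 121 104 125 180 183  87  75 115 139 139 123
145 138  93 118 186 144 135 118 136 147 136  95  72 121 148 182 139 101 118 121 116 126
134 126 117 149 186 112  82  97 140 146 138 109 112 125 107 184 158 144 132  96  77 134
102  82 116 156 184 112  71 113 125 129 114 126 143 119 107 181 148 146 141 114  89 117
117  81 102 129 186 159  73  85 119  83  83 126 115  87 152 175 130 123 117 120 136 129
121 132 130 112 182 186 102  82  88  85  88  87  86 100 184 167 132 100  76 105 145 135
123 144 143 126 114 184 184 113  86  90  90  91 107 184 178 147 143 107  70 116 133 128
105 135 137 123 132 152 183 187 180 151 157 178 186 177 146 130 124 119 130 122  96  94
134 122  95 112 136 145 132 169 180 183 182 179 162 141 122 102  89 128 148 135  95  87
144 129  96 104 124 128 120 122 132 129  90  85 133 148 142  85  80 122 136 127 121 125
125 121 132 138 126  88  94 128 143 131  97 109 123 134 122 119 134 115  91 102 134 144
 86 101 135 145 129 100  97 123 129 116 126 138 129  93  83 132 147 123  75  81 134 141
 86 107 126 129 124 126 135 127  80  91 135 147 138  81  92 124 136 123 108 124 121 122
[[277.29505148 180.15070298]
 [277.74260778 171.92275487]]
```

```bash
python3 -m inch '[[[0,0,0,-1.5,-3,50,0.5],[0,0,0,0,0,60,0.5],[0,0,0,0,0,50,0.5],[0,0,0,0,0,25,0.5],[0,0,0,0,0,8.5,0.5],[0,0,0,0,0,0,0.5]]]' 20
python3 -c "
from h import *
st();to((.4423,-.3095,.008))"
```

```text
t: 48.8
tcp_pos: [0.442, -0.3091, 0.0097]
tcp_rot: [-0.297, 0.955, -0.0, 0.0]
contact_force: [0.3, 1.1, 0.8]
opening: 0.753
grip_force: 0.0
t 48.8 p [ 0.442  -0.3091  0.0097] Rot
 [[-0.824 -0.567  0.   ]
 [-0.567  0.824 -0.   ]
 [-0.    -0.    -1.   ]] F [0.3 1.1 0.8] op 0.753 g 0.0 q [-0.83  0.43  1.83  0.    0.89 -3.  ]
tool shift mm [ 0.  -0.5  1.7]
```

```bash
python3 -m inch '[[[0,0,0,0,0,0,0.1],[0,0,0,0,0,0,-0.1],[0,0,0,0,0,0,-1],[0,0,0,0,0,0,-1],[0,0,0,0,0,-30,-1],[0,0,0,0,0,-55,-1],[0,0,0,0,0,-55,-1],[0,0,0,-20,19,-45,-1]]]' 20
python3 -m inch '[[[0,0,0,-41,39.5,0,-1],[0,0,0,-41,39.5,0,-1],[0,0,0,-41,39.5,0,-1],[0,0,0,-41,39.5,-20,-1],[0,0,0,-41,39.5,-25,-1],[0,0,0,-41,39.5,-25,-1],[0,0,0,-41,39.5,-25,-1],[0,0,0,-41,39.5,-24,-1]]]'
python3 -m inch '[[[0,0,0,-41,39.5,0,-1],[0,0,0,-41,39.5,0,-1],[0,0,0,-41,39.5,0,-1],[0,0,0,-26,25,0,-1],[0,0,0,-10.4,10.1,0,-1],[0,0,0,0,0,0,-1],[0,0,0,0,0,0,-1],[0,0,0,0,0,0,-1]]]'
python3 - <<'E'
from h import *
s=st(); to((.5828,.381,.258)); im,c=snap('wrist','w19'); m=im.max(2)
print(proj(c,s['tcp_pos']+R.from_quat(s['tcp_rot']).apply([[.024,0,.0097],[.024,0,-.0243]])), m[205:265,283].tolist())
E
```

```text
t: 49.8
tcp_pos: [0.4474, -0.2839, 0.1971]
tcp_rot: [-0.295, 0.955, -0.001, 0.001]
contact_force: [1.5, 0.0, -1.3]
opening: 0.541
grip_force: 20.0
t: 50.8
tcp_pos: [0.5387, 0.1655, 0.3145]
tcp_rot: [-0.296, 0.955, -0.0, 0.0]
contact_force: [0.9, 0.3, -1.1]
opening: 0.539
grip_force: 20.0
t: 51.8
tcp_pos: [0.5835, 0.3792, 0.3138]
tcp_rot: [-0.296, 0.955, -0.0, 0.0]
contact_force: [0.5, -0.4, -1.1]
opening: 0.54
grip_force: 20.0
t 51.8 p [0.5835 0.3792 0.3138] Rot
 [[-0.825 -0.565  0.   ]
 [-0.565  0.825 -0.   ]
 [-0.    -0.    -1.   ]] F [ 0.5 -0.4 -1.1] op 0.54 g 19.999705773516325 q [ 0.41  0.4   1.18 -0.    1.56 -1.76]
tool shift mm [-0.5  1.9 55.8]
[[283.44452755 215.43482901]
 [283.71818295 246.31095766]] [87, 84, 84, 85, 84, 86, 85, 86, 83, 85, 86, 84, 86, 90, 97, 91, 88, 85, 87, 86, 85, 89, 88, 90, 86, 87, 86, 88, 87, 85, 88, 94, 97, 105, 110, 112, 110, 113, 114, 113, 113, 112, 109, 109, 146, 199, 212, 214, 210, 210, 209, 209, 207, 206, 203, 201, 200, 198, 196, 191]
```

```bash
python3 -m inch '[[[0,0,0,0.8,0.5,15,-1],[0,0,0,0,0,20,-1],[0,0,0,0,0,20,-1],[0,0,0,0,0,12,-1],[0,0,0,0,0,10,-1],[0,0,0,0,0,0,-1],[0,0,0,0,0,0,-1]]]'
python3 -c "
from h import *
st()"
```

```text
t: 52.72
tcp_pos: [0.5826, 0.3807, 0.2371]
tcp_rot: [-0.296, 0.955, 0.0, 0.001]
contact_force: [0.3, 0.2, -0.1]
opening: 0.537
grip_force: 20.0
t 52.73 p [0.5826 0.3807 0.2371] Rot
 [[-0.824 -0.566  0.001]
 [-0.566  0.824  0.   ]
 [-0.001 -0.    -1.   ]] F [ 0.3  0.2 -0.1] op 0.537 g 19.9997063720366 q [ 0.41  0.45  1.27 -0.    1.42 -1.76]
```

```bash
python3 -m inch '[[[0,0,0,0,0,15,-1],[0,0,0,0,0,14,-1],[0,0,0,0,0,0,-1],[0,0,0,0,0,0,0.3],[0,0,0,0,0,0,0.5],[0,0,0,0,0,0,0.5],[0,0,0,0,0,0,0.5],[0,0,0,0,0,0,0.5]]]'
python3 -m inch '[[[0,0,0,0,0,-30,0.5],[0,0,0,0,0,-50,0.5],[0,0,0,0,0,-45,0.5],[0,0,0,50,0,0,0.5],[0,0,0,60,0,0,0.5],[0,0,0,0,0,0,0.5]]]'
python3 - <<'E'
from h import *
st()
im,c=snap('scene','s20'); c2=robot.get_calibration('side'); im2,c2=snap('side','d20')
for z in np.arange(.05,.262,.012):
    u,v=proj(c,[[.583,.3805,z]])[0]; r=im[int(v),int(u)-9:int(u)+10].max(1); 
    u2,v2=proj(c2,[[.583,.3805,z]])[0]; r2=im2[int(v2),int(u2)-8:int(u2)+9].max(1); print(round(z,3),r.tolist(),'|',r2.tolist())
P0=[.583,.3805]
E
```

```text
t: 53.72
tcp_pos: [0.5823, 0.3805, 0.2074]
tcp_rot: [-0.296, 0.955, 0.0, 0.0]
contact_force: [0.9, 0.1, 0.2]
opening: 0.749
grip_force: 0.0
t: 54.48
tcp_pos: [0.4878, 0.3166, 0.3314]
tcp_rot: [-0.296, 0.955, -0.0, -0.002]
contact_force: [0.1, 0.3, -0.3]
opening: 0.747
grip_force: 0.0
t 54.48 p [0.4878 0.3166 0.3314] Rot
 [[-0.824 -0.566 -0.003]
 [-0.566  0.824 -0.001]
 [ 0.003  0.001 -1.   ]] F [ 0.1  0.3 -0.3] op 0.747 g 0.0 q [ 0.37  0.14  1.47 -0.    1.54 -1.8 ]
0.05 [142, 144, 123, 101, 91, 90, 98, 97, 95, 95, 88, 99, 97, 102, 96, 103, 104, 115, 125] | [136, 131, 126, 118, 101, 89, 87, 85, 85, 88, 87, 89, 91, 102, 122, 130, 123]
0.062 [144, 154, 159, 121, 99, 101, 101, 99, 104, 106, 107, 111, 110, 111, 105, 98, 106, 152, 201] | [240, 239, 235, 227, 180, 93, 61, 77, 90, 96, 93, 87, 81, 72, 79, 99, 113]
0.074 [210, 211, 192, 141, 98, 102, 103, 102, 98, 100, 101, 103, 112, 125, 138, 127, 118, 140, 198] | [227, 221, 227, 232, 205, 133, 78, 74, 84, 89, 94, 98, 100, 104, 133, 182, 214]
0.086 [189, 140, 118, 117, 123, 123, 119, 115, 111, 110, 105, 97, 88, 88, 82, 77, 94, 156, 213] | [25
[... 1904 characters left out ...]
 238, 238, 238, 223, 167, 129, 128, 130, 131, 129, 128, 128, 130, 150, 174, 172, 162, 152] | [93, 98, 101, 100, 100, 100, 97, 98, 108, 119, 123, 124, 115, 96, 83, 81, 81]
0.23 [228, 234, 239, 232, 196, 150, 130, 129, 125, 132, 127, 128, 126, 168, 199, 219, 216, 213, 223] | [72, 77, 78, 76, 74, 72, 66, 85, 109, 120, 122, 123, 128, 147, 166, 165, 123]
0.242 [145, 148, 157, 159, 145, 133, 132, 139, 138, 140, 132, 131, 138, 149, 160, 157, 169, 196, 226] | [12, 12, 13, 13, 13, 9, 31, 79, 115, 130, 135, 133, 123, 87, 36, 15, 15]
0.254 [164, 157, 152, 152, 153, 145, 145, 142, 148, 153, 148, 137, 141, 148, 148, 147, 155, 184, 219] | [8, 7, 7, 7, 6, 7, 33, 86, 124, 143, 152, 150, 134, 93, 38, 15, 19]
```

```bash
python3 -c "
from h import *
print(robot.hand_in())"
```

```text
the job is handed in; nothing more can be done
None
```

I handed the job in at about 54 s of robot time. The piston is clamped upright on the bed, the three springs I could see are stacked on its foot, and the collar sits on the top spring. My checks were camera images and the crank's resistance; `hand_in()` returned no verdict, and I saw no fourth spring in the images.

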